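Pack a spindle in its leaning storage tube and screw the cap on

TASK

Put the aluminium spindle, foot first, into the leaning tube until it stands on the tube's floor. Then rest the screw cap with the grip bar on top of the tube's thread with its pointer up the slope, turn it backward (counter-clockwise seen onto the cap) until it drops into the thread, and screw it forward until it is fully home. Let go and leave the carton, the tray and the flat lid where they are.

Things in the scene. Friction and masses are not known exactly. Their poses are not given: they have to be found in the camera images.
- spindle: loose aluminium spindle standing on the table, 120 mm tall, 0.28 to 0.46 kg: foot 40 mm across, 14 mm high; stem 28 mm across; top knob 34 mm across from 95 to 120 mm height. Origin at the centre of the foot's underside, z along the spindle to the knob
- cap: loose grey plastic screw cap, mouth down on the table, 78 mm across, 0.13 to 0.21 kg. Origin: centre of its lower rim, z up through the cap; flat top at z = 42 mm. A small pointer sticks out at the top's edge at +x to 47 mm from the axis. Inside (72 mm bore, 38 mm deep) four lugs at the lower rim, 7 mm wide, one under the pointer, 90 degrees apart; free circle between them 57 mm
- stand: fixed steel stand, base plate 200 x 150 x 12 mm on the table, carrying the grey tube, which leans 25 degrees from vertical towards the stand's -x side (the robot). Origin at the underside, z up, x horizontal, away from the robot; base plate from x = -110 to +90 mm
- mouth (a point): centre of the fixed tube's open mouth, 140 mm above the table; z points out along the tube's axis, x up the slope (away from the robot and upward), y level. Grey tube: bore 47 mm, outside 52 mm, floor 112 mm below the mouth, so the spindle, when home, stands 8 mm out of it. It slides in by itself when let go just above the floor
- carton: bystander: closed cardboard carton 110 x 170 x 70 mm, origin under its centre
- tray: bystander: open cardboard tray 150 x 220 x 60 mm, origin under its centre
- slip_lid: bystander: flat plain grey lid 80 mm across, 18 mm high, no grip bar, origin under its centre
- cap_bar (a point): middle of the cap's upright grip bar, on the cap's axis 57 mm above its rim; the bar is 60 mm long (along x, towards the pointer), 14 mm wide (along y) and stands 30 mm above the flat top. Held loosely (bar free by 2 to 4 mm between the fingers) the cap can still be turned and sinks by its own weight; turning takes under 0.5 N m
- thread (a point): on the tube's axis, 6 mm below the mouth, axes as mouth: level of the flat tops of four thread ridges, 66 mm across, where the lugs rest if the pointer is along x within 10 degrees (cap origin then 7 mm below the mouth). Each ridge ends clockwise in a stop tooth 4 mm higher, so the cap cannot go forward there; counter-clockwise it ends in a 32 degree gap, closed by the next tooth
- home (a point): where the cap's origin is when home, 25.5 mm below the mouth, axes as mouth. From resting with the pointer along x, a backward turn (counter-clockwise, + about z) of 20 to 42 degrees (varies) drops the cap 12 mm (if askew, press its top lightly); a wall stops it about 19 degrees on. Then forward, clockwise: under the ridges, sinking 7 mm, to the end wall, 50 to 70 degrees from the drop
There are look-alikes about, which are no part of the job. Of the things that look like the spindle, the largest one is meant.

How it is judged:
By the outcome, as a careful person would: the job done as asked, in the order asked, and still so for the second after the job is handed in, with the robot touching nothing.
It also fails if it takes over 67 s, if anything falls off the work surface, if the arm or the gripper's body presses on something with over 40 N, if the wrist force passes 120 N, or if a joint passes its speed limit or range.

ROBOT

A 6-joint arm with a two-finger parallel gripper is mounted at the origin on the work surface. World frame = base frame: x ahead of the robot, y to its left, z up, the work surface at z = 0. Lengths are in m, angles in degrees, forces in N, time in s.
With the tool pointing down it reaches from about 0.3 to 0.825 m from the base axis. Payload 5.4 kg.
Tool frame: the origin (TCP) lies at the very end of the fingers, on their centre line; the grasp point (between the pads) lies 19 mm behind it (r.grasp_offset is the distance from the TCP to the grasp point, in m); z points along the fingers, y is the direction in which the jaws open and shut (so a half turn about z gives the same grasp; the last joint's range is limited). The gripper opens to 92 mm and grips with 3 to 60 N. Pads are 20 mm wide; open, the fingers measure 128 mm over their backs; the gripper's body (75 mm by 189 mm) begins 69 mm behind the grasp point.
Start: joints at [-87.955, 9.076, 91.501, -0, 79.423, -12.038], TCP at [0.14, -0.558, 0.215] pointing down, gripper open.
Joint ranges: [-166.64, 166.64], [-54.1, 131.32], [10.49, 154.53], [-73.88, 253.88], [9.74, 151.15], [-171.62, 171.62]. Speed limits (degrees/s): [147.25, 147.25, 180, 180, 180, 180].

INTERFACE

Orientations are given as a 3x3 rotation matrix whose columns are the frame's x, y, z axes.
In Python, from workcell import r, optics gives the robot as it stands.
- The arm moves only by the shell command python3 -m crank 'ROWS'. ROWS is JSON, a list of rows, each an object with "rot": the turn, a rotation vector about the world's x, y, z in degrees, a list of three; "dp": the shift along the world's x, y, z in mm, a list of three; "claw": the gripper command: -1 is shut, 1 is fully open, values between are in proportion. In form: [{"rot": [ax, ay, az], "dp": [dx, dy, dz], "claw": claw}, ...]. A call has 1 to 20 rows; each row is the pose to reach, as a shift and turn from the pose commanded when the call began; what a row does not reach only later rows make up. A row lasts 1/12 s, in which the tool goes at most 41.7 mm and 7.16 degrees, less where a joint would pass 70% of its speed; a pose out of reach is approached as far as the arm can. A call with a gripper value outside its range is refused whole. The fingers move at their own pace and stop on an object; the grip force is fixed at half the most. Time passes only in rows, so rows that repeat a pose let the fingers close. It gives the time, the measured TCP pose, the force and the opening at its end, in the units of the state.
- r.sense(): the state, without advancing time (a new reading comes with each control period).
- optics.camera(name): name is "side" or "top"; returns a dict with "pixels" (384x512x3 uint8, red, green, blue), "intrinsics" (3x3 intrinsics, pixels), "distortion" ([k1, k2, p1, p2, k3] as OpenCV has them; the pictures are not rectified), "rvec" (rotation vector, rad) and "tvec" (3), from world to camera coordinates, as OpenCV has them. Camera axes: x right, y down, z forward; pixel columns grow to the right and rows downward; lengths in m; the calibration is good to about 2 mm. A picture is of the moment at which its call begins. There is no depth.
- r.sign_off(): hands the job in, once; it reports no verdict.
The state is a dict: "t": time; "joint_positions": joint angles; "joint_vel": joint speeds; "tau": joint torques, N m; "tool_pos": TCP position; "tool_rot": TCP orientation; "force": force on the tool from outside, world axes, zero at the start; "moment": the same for the moment, N m; "opening": finger opening in m.
Only numpy, scipy, OpenCV 4.12 (cv2) and the standard library are available. Lean on these libraries where they do the work, as an engineer would, in place of code of your own. Each camera call takes 0.05 s, during which the arm holds its last target.

## Working session

There is one attempt and no reset: what is moved stays moved. The work goes in short steps, Python scripts to look and compute and a shell command to move; the robot and the scene stay as the last step left them, time stands still between calls to the robot, and variables do not carry over. Pictures are saved under pics/ and viewed, and the job is handed in when it is done.

```bash
ls; mkdir -p pics; python3 - <<'E'
from workcell import r, optics
import cv2,numpy as np
print(r.sense()); print(r.grasp_offset)
for n in ("side","top"):
    c=optics.camera(n)
    cv2.imwrite(f"pics/{n}0.png",cv2.resize(c["pixels"][:,:,::-1],(768,576),interpolation=cv2.INTER_CUBIC))
    R,_=cv2.Rodrigues(np.array(c["rvec"])); print(n,(-R.T@np.array(c["tvec"]).reshape(3)).round(3),np.array(c["intrinsics"]).round(1).tolist(),c["distortion"]); print(R.round(3))
E
```

```text
pics
{'t': 0.0, 'joint_positions': array([-8.79540148e+01,  9.11352881e+00,  9.15721708e+01, -1.54426689e-04,
        7.94226102e+01, -1.20389236e+01]), 'joint_vel': array([-0.00905417, -0.00893349,  0.00380199, -0.05244911, -0.07092813,
       -0.03987591]), 'tau': array([ 7.06763112e-04, -3.85564721e+01, -3.22109628e+01,  7.00963126e-02,
        3.77817079e-02, -1.61045705e-04]), 'tool_pos': array([ 0.13987693, -0.55707912,  0.21361033]), 'tool_rot': array([[ 9.69936040e-01,  2.43359965e-01, -7.01367166e-05],
       [ 2.43359660e-01, -9.69934280e-01,  1.88906291e-03],
       [ 3.91694278e-04, -1.84933865e-03, -9.99998213e-01]]), 'force': array([1.03220551, 0.67774273, 0.00449501]), 'moment': array([-0.00811598,  0.00329257, -0.01677509]), 'opening': 0.09136737494252874}
0.0187
side [ 0.171 -0.543  0.804] [[366.8, 0.0, 253.9], [0.0, 366.8, 197.5], [0.0, 0.0, 1.0]] [-0.03727307  0.          0.          0.          0.        ]
[[ 0.839 -0.544 -0.012]
 [-0.396 -0.596 -0.698]
 [ 0.373  0.591 -0.716]]
top [0.205 0.047 1.527] [[427.9, 0.0, 259.1], [0.0, 427.9, 188.0], [0.0, 0.0, 1.0]] [-0.01724231  0.          0.          0.          0.        ]
[[-0.108 -0.994 -0.006]
 [-0.971  0.107 -0.216]
 [ 0.215 -0.017 -0.976]]
```

View pics/side0.png

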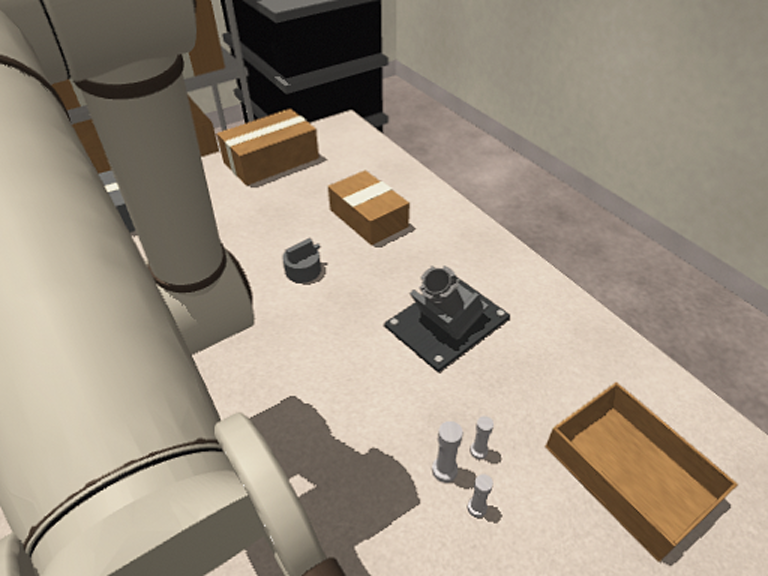

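View pics/top0.png

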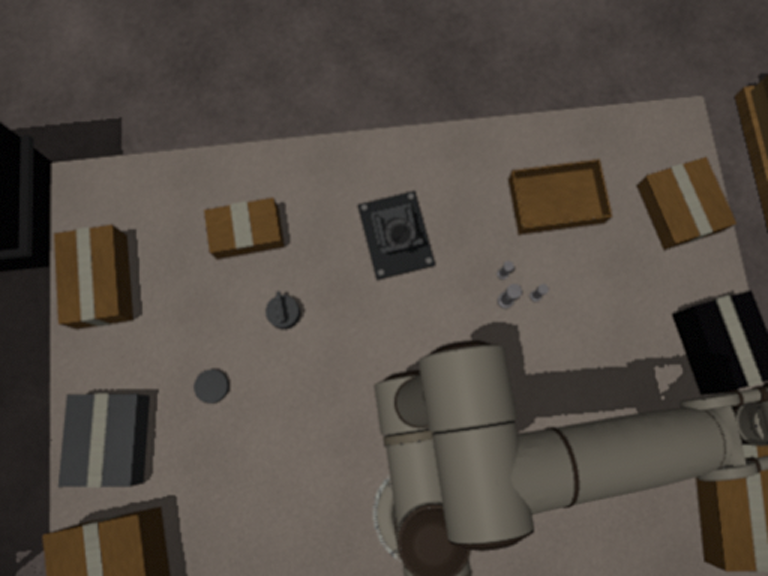

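In the side view (768x576), the spindle is at about (449,452), with two smaller look-alikes at (483,438) and (482,495). The cap is at (302,262), the tube mouth at (438,279) and the tray at (640,470). In the top view, the spindle is at (511,295), the cap at (283,310), the slip lid at (211,385) and the stand at (397,235). Next I'll zoom in.

```bash
cat > h.py <<'E'
import cv2,numpy as np
from workcell import r, optics
def cam(n):
    c=optics.camera(n); c["R"]=cv2.Rodrigues(np.array(c["rvec"],float))[0]; c["t"]=np.array(c["tvec"],float).reshape(3)
    c["K"]=np.array(c["intrinsics"],float); c["D"]=np.array(c["distortion"],float); c["C"]=-c["R"].T@c["t"]; c["bgr"]=np.ascontiguousarray(c["pixels"][:,:,::-1]); return c
def ray(c,uv):
    p=cv2.undistortPoints(np.array(uv,float).reshape(-1,1,2),c["K"],c["D"]).reshape(-1,2)
    d=np.c_[p,np.ones(len(p))]@c["R"]; return d/np.linalg.norm(d,axis=1)[:,None]
def onz(c,uv,z):
    d=ray(c,uv); return c["C"]+d*((z-c["C"][2])/d[:,2])[:,None]
def tri(c1,u1,c2,u2):
    d=[ray(c1,u1)[0],ray(c2,u2)[0]]; C=[c1["C"],c2["C"]]
    A=sum(np.eye(3)-np.outer(x,x) for x in d); b=sum((np.eye(3)-np.outer(x,x))@q for x,q in zip(d,C))
    X=np.linalg.solve(A,b); return X,[np.linalg.norm((np.eye(3)-np.outer(x,x))@(X-q)) for x,q in zip(d,C)]
def proj(c,X): return cv2.projectPoints(np.array(X,float).reshape(-1,1,3),np.array(c["rvec"],float),c["t"],c["K"],c["D"])[0].reshape(-1,2)
def crop(c,x0,y0,w,h,s,fn,gain=1.0):
    im=cv2.resize(c["bgr"][y0:y0+h,x0:x0+w],None,fx=s,fy=s,interpolation=cv2.INTER_CUBIC)
    im=cv2.convertScaleAbs(im,alpha=gain)
    for k in range(0,w,10):
        cv2.line(im,(int(k*s),0),(int(k*s),6 if (k+x0)%50 else 14),(0,0,255),1)
        if k%20==0: cv2.putText(im,str(x0+k),(int(k*s),24),0,.4,(0,0,255),1)
    for k in range(0,h,10):
        cv2.line(im,(0,int(k*s)),(6,int(k*s)),(0,0,255),1)
        if k%20==0: cv2.putText(im,str(y0+k),(8,int(k*s)+4),0,.4,(0,0,255),1)
    cv2.imwrite(fn,im)
E
python3 - <<'E'
from h import *
s=cam("side");t=cam("top")
crop(s,245,165,105,90,7,"pics/s_st.png",1.6)
crop(s,280,270,60,80,7,"pics/s_sp.png",1)
crop(s,180,150,50,45,12,"pics/s_cap.png",1.6)
crop(t,230,120,70,72,8,"pics/t_st.png",2)
crop(t,320,170,60,45,12,"pics/t_sp.png",1.3)
crop(t,165,185,50,45,12,"pics/t_cap.png",2)
E
```

```text
(no output)
```

View pics/s_st.png

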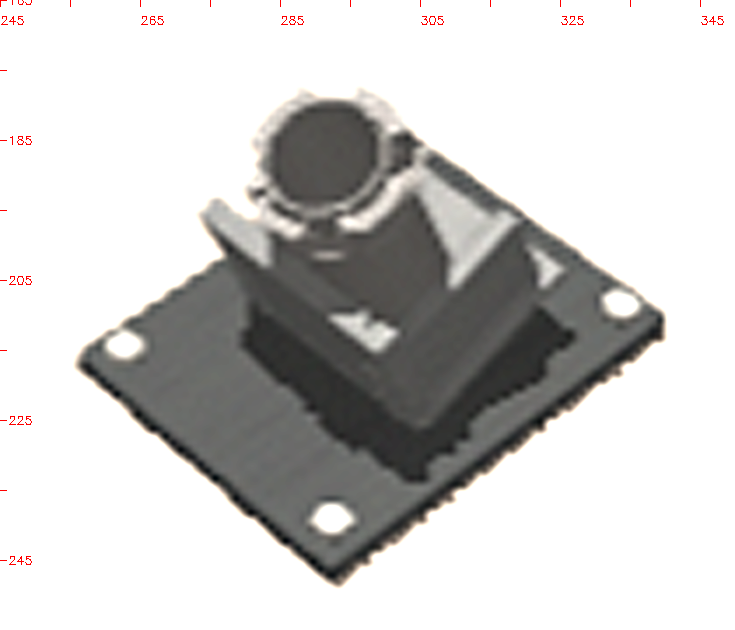

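View pics/s_sp.png

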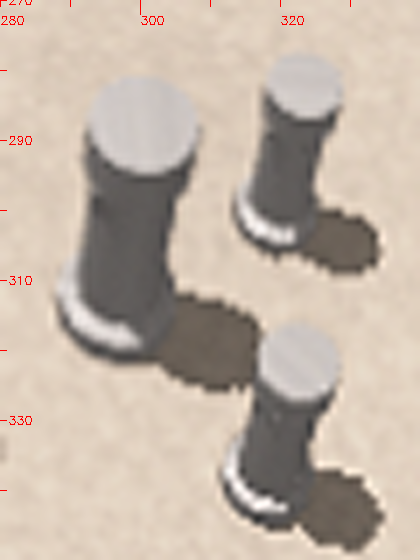

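View pics/s_cap.png

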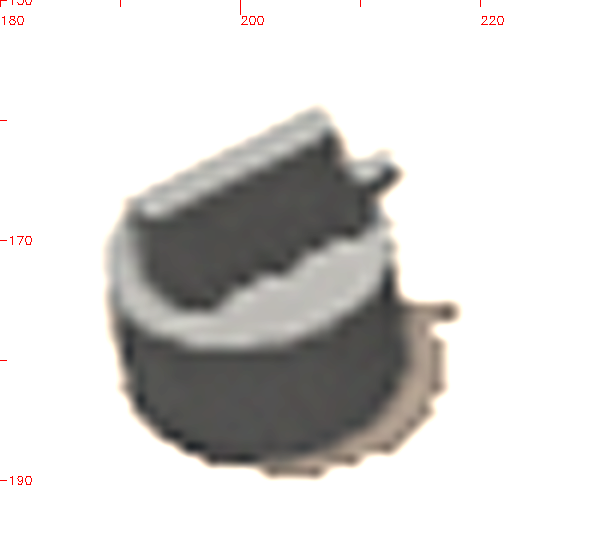

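View pics/t_st.png

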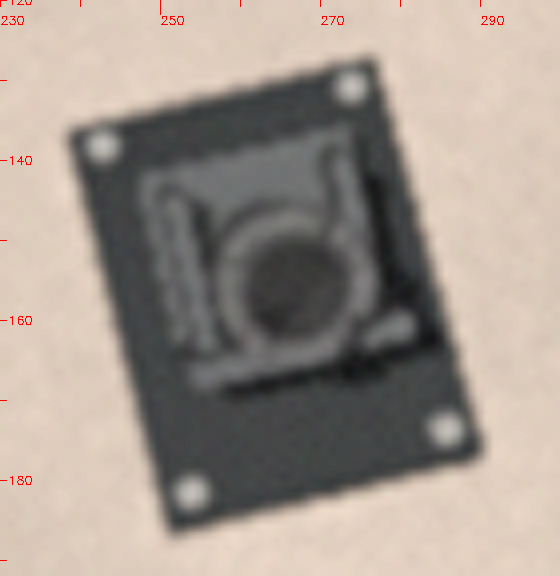

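View pics/t_sp.png

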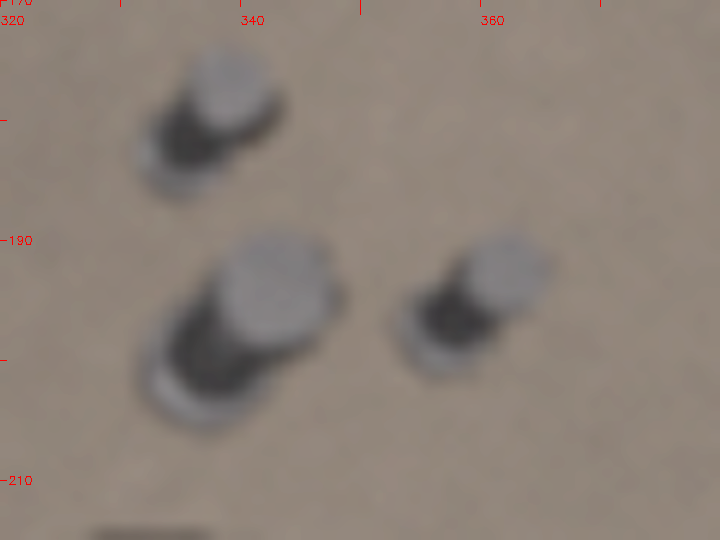

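View pics/t_cap.png

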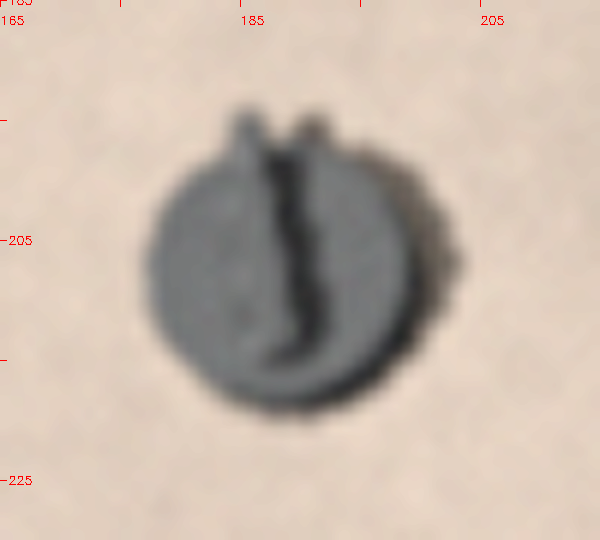

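```bash
python3 - <<'E'
from h import *
s=cam("side");t=cam("top")
# screws
S=[(262.4,213.9),(333.4,207.9),(292.0,238.6)];T=[(242.3,137.9),(273.4,130.4),(253.3,181.1),(285.4,173.3)]
ps=onz(s,S,.012);pt=onz(t,T,.012)
print("scr side",ps.round(4).tolist());print("scr top",pt.round(4).tolist())
c=pt.mean(0);dx=(pt[0]+pt[1]-pt[2]-pt[3])/2;print("c",c,"len",np.linalg.norm(dx),"yaw",np.degrees(np.arctan2(dx[1],dx[0])),"width",np.linalg.norm(pt[0]-pt[1]))
d=ps[0]-ps[2];print("side yaw from left edge",np.degrees(np.arctan2(d[1],d[0])),np.linalg.norm(d)); 
d=ps[0]-ps[2];print("mid opp",((ps[1]+ps[0])/2))
# mouth
u=(291.0,186.4);v=(266.6,155.5)
print("mouth tri",tri(s,u,t,v), onz(s,[u],.14),onz(t,[v],.14))
u=(299.9,287.4);v=(342.9,193.9)
print("spindle",tri(s,u,t,v),onz(s,[u],.12),onz(t,[v],.12))
# masks
def ell(c,box,f,name):
    x0,y0,w,h=box;im=c["bgr"][y0:y0+h,x0:x0+w].astype(int);m=f(im).astype(np.uint8)
    cs,_=cv2.findContours(m,cv2.RETR_EXTERNAL,cv2.CHAIN_APPROX_NONE)
    for k in sorted(cs,key=cv2.contourArea)[::-1][:4]:
        if len(k)>8:
            e=cv2.fitEllipse(k);print(name,cv2.contourArea(k),np.round((e[0][0]+x0,e[0][1]+y0,*e[1],e[2]),2))
for c,b in((s,(285,275,30,25)),(t,(334,186,18,16))):
    im=c["bgr"][b[1]:b[1]+b[3],b[0]:b[0]+b[2]]
    print(im[::3,::3].max(2))
E
```

```text
scr side [[0.5674, 0.0416, 0.012], [0.754, -0.0539, 0.012], [0.5844, -0.0775, 0.012]]
scr top [[0.7349, 0.0615, 0.012], [0.7514, -0.057, 0.012], [0.566, 0.0382, 0.012], [0.5823, -0.0814, 0.012]]
c [ 0.65866934 -0.00969074  0.012     ] len 0.17068855984964054 yaw 8.051046387307007 width 0.11960892046100242
side yaw from left edge 98.10362080270782 0.12034104427215944
mid opp [ 0.66069084 -0.00614893  0.012     ]
mouth tri (array([ 0.61851878, -0.01495649,  0.14061519]), [np.float64(0.00017758424675510208), np.float64(0.00017758424675511653)]) [[ 0.61874483 -0.01443655  0.14      ]] [[ 0.61887311 -0.01505585  0.14      ]]
spindle (array([ 0.46291289, -0.25480884,  0.12215338]), [np.float64(0.00017190848308205547), np.float64(0.00017190848308214042)]) [[ 0.46366207 -0.25385574  0.12      ]] [[ 0.4634728  -0.25534032  0.12      ]]
[[224 220 221 222 224 218 219 219 218 228]
 [219 224 218 218 219 221 214 221 220 226]
 [215 216 221 213 208 204 208 220 221 220]
 [217 219 222 209 207 207 200 205 219 219]
 [222 227 221 211 208 209 203 207 216 216]
 [221 223 213 206 208 210 203 209 216 216]
 [223 222 200 101 193 211 198  92 219 221]
 [220 219 225 104  96  94  91 116 220 226]
 [221 221 231  83  94  96  89 224 223 222]]
[[ 90 105 111 113 109 113]
 [109 110 107 103 108 115]
 [111  96 101  98  95 113]
 [ 95  61 103 101 100 108]
 [ 63  55  77  85  94 111]
 [ 84  51  56 102 113 113]]
```

Stand and spindle agree between the two views to about 1.5 mm. Stand yaw is about 8.07°, the mouth is near (0.6187, -0.0147) and the spindle near (0.4636, -0.2546). Now for the cap.

```bash
python3 - <<'E'
from h import *
print([x for x in dir(r) if x[0]!='_'])
s=cam("side");t=cam("top")
f=lambda x0,y0,sc,p:[(x0+(a+.5)/sc-.5,y0+(b+.5)/sc-.5) for a,b in p]
S=f(180,150,12,[(145,210),(322,115)]); P=onz(s,S,.072);print("bar top ends side",P.round(4).tolist(),"mid",P.mean(0).round(4),"len",np.linalg.norm(P[1]-P[0]),"yaw",np.degrees(np.arctan2(*(P[1]-P[0])[[1,0]])))
print("ptr side",onz(s,f(180,150,12,[(388,172)]),.042).round(4)); 
print("ptr top",onz(t,f(165,185,12,[(247,112)]),.042).round(4))
# fit circle of the top disc, points on rim in side view at z=.042 (front lower edge of lit face), top view at lit edge
E1=onz(s,f(180,150,12,[(112,262),(128,318),(170,340),(225,348),(290,338),(340,312),(375,280)]),.042)
E2=onz(t,f(165,185,12,[(147,268),(155,222),(185,182),(225,160),(165,340),(200,380),(240,403),(290,412)]),.042)
for n,E in(("side",E1),("top",E2)):
    A=np.c_[2*E[:,:2],np.ones(len(E))];q=np.linalg.lstsq(A,(E[:,:2]**2).sum(1),rcond=None)[0]
    print(n,"free fit",q[:2].round(4),"R",np.sqrt(q[2]+q[0]**2+q[1]**2).round(4))
    from scipy.optimize import least_squares
    print(least_squares(lambda c:np.hypot(*(E[:,:2]-c).T)-.039,q[:2]).x.round(4))
E
```

```text
['PlanningError', 'grasp_offset', 'sense', 'sign_off']
bar top ends side [[0.4641, 0.2752, 0.072], [0.5191, 0.2835, 0.072]] mid [0.4916 0.2794 0.072 ] len 0.055708959000022644 yaw 8.5814592574672
ptr side [[0.537  0.2865 0.042 ]]
ptr top [[0.539  0.2837 0.042 ]]
side free fit [0.4896 0.2774] R 0.0353
[0.4925 0.2811]
top free fit [0.4895 0.2765] R 0.0401
[0.4892 0.2779]
```

```bash
R='{"rot":[0,0,56],"dp":[323.6,303.4,-35],"claw":1}'; true; python3 -m crank '[{"rot":[0,0,56],"dp":[323.6,303.4,-30],"claw":1},{"rot":[0,0,56],"dp":[323.6,303.4,-30],"claw":1},{"rot":[0,0,56],"dp":[323.6,303.4,-30],"claw":1},{"rot":[0,0,56],"dp":[323.6,303.4,-30],"claw":1},{"rot":[0,0,56],"dp":[323.6,303.4,-30],"claw":1},{"rot":[0,0,56],"dp":[323.6,303.4,-30],"claw":1},{"rot":[0,0,56],"dp":[323.6,303.4,-30],"claw":1},{"rot":[0,0,56],"dp":[323.6,303.4,-30],"claw":1},{"rot":[0,0,56],"dp":[323.6,303.4,-30],"claw":1},{"rot":[0,0,56],"dp":[323.6,303.4,-30],"claw":1},{"rot":[0,0,56],"dp":[323.6,303.4,-30],"claw":1},{"rot":[0,0,56],"dp":[323.6,303.4,-30],"claw":1},{"rot":[0,0,56],"dp":[323.6,303.4,-30],"claw":1},{"rot":[0,0,56],"dp":[323.6,303.4,-30],"claw":1}]'
python3 - <<'E'
from h import *
print({k:np.round(v,3).tolist() for k,v in r.sense().items() if k in("joint_positions","tool_rot","tool_pos","joint_vel")})
s=cam("side");t=cam("top")
crop(s,250,220,110,110,6,"pics/s1.png",1); crop(t,290,150,110,80,7,"pics/t1.png",1.3)
E
```

```text
t: 1.57
tool_pos: [0.4631, -0.2548, 0.1846]
tool_rot: [[0.341, 0.94, -0.0], [0.94, -0.341, -0.0], [-0.001, -0.0, -1.0]]
force: [-0.5, -0.0, -0.4]
opening: 0.092
{'joint_positions': [-41.908, 3.608, 100.901, -0.035, 75.494, -21.986], 'joint_vel': [-1.505, -0.336, 0.173, 0.158, 0.018, 0.112], 'tool_pos': [0.463, -0.255, 0.185], 'tool_rot': [[0.341, 0.94, -0.0], [0.94, -0.341, -0.0], [-0.001, -0.0, -1.0]]}
```

View pics/s1.png

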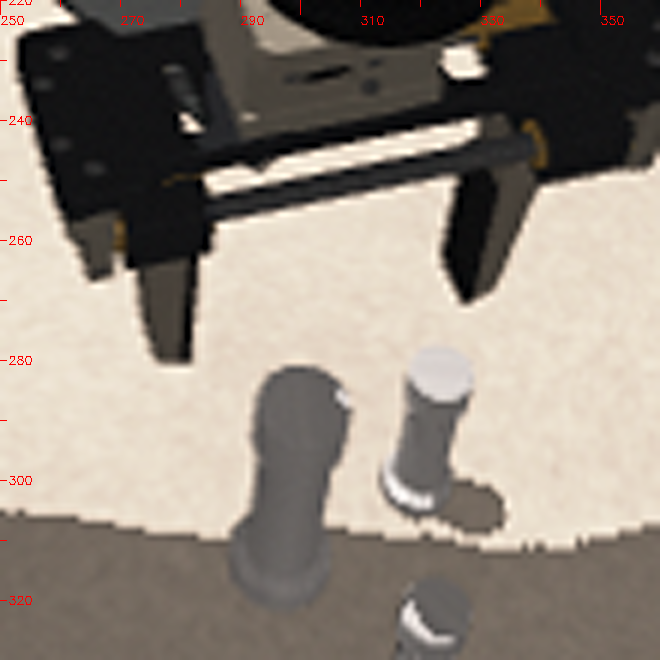

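The fingers straddle the spindle at (300,285), and the look-alikes are clear of them. Descending and gripping the knob.

```bash
python3 -m crank '[{"rot":[0,0,0],"dp":[0.5,0,-30],"claw":1},{"rot":[0,0,0],"dp":[0.5,0,-60],"claw":1},{"rot":[0,0,0],"dp":[0.5,0,-78],"claw":1},{"rot":[0,0,0],"dp":[0.5,0,-78],"claw":1},{"rot":[0,0,0],"dp":[0.5,0,-78],"claw":-1},{"rot":[0,0,0],"dp":[0.5,0,-78],"claw":-1},{"rot":[0,0,0],"dp":[0.5,0,-78],"claw":-1},{"rot":[0,0,0],"dp":[0.5,0,-78],"claw":-1},{"rot":[0,0,0],"dp":[0.5,0,-78],"claw":-1},{"rot":[0,0,0],"dp":[0.5,0,-78],"claw":-1},{"rot":[0,0,0],"dp":[0.5,0,-78],"claw":-1},{"rot":[0,0,0],"dp":[0.5,0,-78],"claw":-1}]'
```

```text
t: 2.67
tool_pos: [0.4641, -0.2543, 0.1068]
tool_rot: [[0.341, 0.94, 0.0], [0.94, -0.341, -0.0], [-0.0, 0.0, -1.0]]
force: [-0.2, 0.3, -0.1]
opening: 0.0401
```

```bash
python3 -m crank '[{"rot":[0,0,0],"dp":[0,0,0],"claw":-1},{"rot":[0,0,0],"dp":[0,0,0],"claw":-1},{"rot":[0,0,0],"dp":[0,0,0],"claw":-1},{"rot":[0,0,0],"dp":[0,0,0],"claw":-1},{"rot":[0,0,0],"dp":[0,0,0],"claw":-1}]'; python3 - <<'E'
from h import *
s=cam("side")
crop(s,250,220,110,110,6,"pics/s2.png",1)
E
```

```text
t: 3.08
tool_pos: [0.4641, -0.2544, 0.1066]
tool_rot: [[0.341, 0.94, 0.0], [0.94, -0.341, -0.0], [-0.0, 0.0, -1.0]]
force: [0.3, 0.1, 0.5]
opening: 0.0327
```

View pics/s2.png

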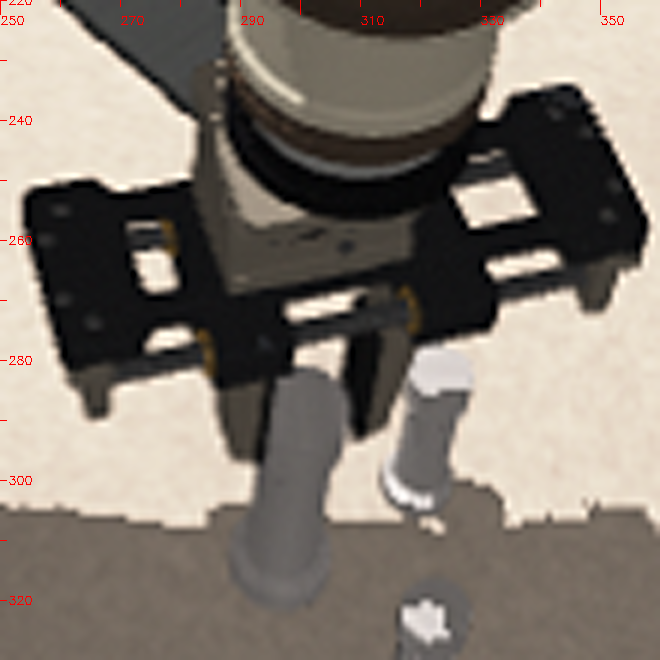

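```bash
cat >> h.py <<'E'
from scipy.spatial.transform import Rotation as Ro
YAW=8.07; ex=np.array([np.cos(np.radians(YAW)),np.sin(np.radians(YAW)),0]); ey=np.array([-ex[1],ex[0],0]); ez=np.array([0,0,1.])
AX=-np.sin(np.radians(25))*ex+np.cos(np.radians(25))*ez; MX=np.cos(np.radians(25))*ex+np.sin(np.radians(25))*ez
MOUTH=np.array([.6187,-.0146,.140])
def delta(p,R,msg=""):
    s=r.sense(); q=Ro.from_matrix(np.array(R)@np.array(s["tool_rot"]).T).as_rotvec(degrees=True)
    print(msg,"rot",q.round(2),"dp",((np.array(p)-s["tool_pos"])*1000).round(1)); return q
E
python3 - <<'E'
from h import *
R=np.c_[np.cross(MX,-AX),MX,-AX]; print(R.round(3))
for h in(.127+.03,.127): delta(MOUTH+AX*h,R,h)
print(r.sense()["joint_positions"])
E
```

```text
[[-0.14   0.897  0.418]
 [ 0.99   0.127  0.059]
 [ 0.     0.423 -0.906]]
0.157 rot [ -2.6  -25.1   27.54] dp [ 88.9 230.5 175.6]
0.127 rot [ -2.6  -25.1   27.54] dp [101.5 232.2 148.4]
[-4.18247787e+01  8.68906554e+00  1.04781754e+02  3.84346415e-03
  6.65139163e+01 -2.19074297e+01]
```

```bash
python3 -m crank '[{"rot":[0,0,0],"dp":[0,0,20],"claw":-1},{"rot":[0,0,0],"dp":[0,0,50],"claw":-1},{"rot":[0,0,0],"dp":[0,0,90],"claw":-1},{"rot":[0,0,0],"dp":[0,0,130],"claw":-1},{"rot":[0,0,0],"dp":[0,0,170],"claw":-1},{"rot":[0,0,0],"dp":[0,10,195],"claw":-1},{"rot":[-0.4,-4.2,4.6],"dp":[14,40,195],"claw":-1},{"rot":[-0.9,-8.4,9.2],"dp":[28,75,195],"claw":-1},{"rot":[-1.3,-12.5,13.8],"dp":[42,110,195],"claw":-1},{"rot":[-1.7,-16.7,18.4],"dp":[56,145,195],"claw":-1},{"rot":[-2.2,-20.9,23],"dp":[70,180,195],"claw":-1},{"rot":[-2.6,-25.1,27.5],"dp":[84,212,195],"claw":-1},{"rot":[-2.6,-25.1,27.5],"dp":[88.9,230.5,185],"claw":-1},{"rot":[-2.6,-25.1,27.5],"dp":[88.9,230.5,175.6],"claw":-1},{"rot":[-2.6,-25.1,27.5],"dp":[88.9,230.5,175.6],"claw":-1},{"rot":[-2.6,-25.1,27.5],"dp":[88.9,230.5,175.6],"claw":-1},{"rot":[-2.6,-25.1,27.5],"dp":[88.9,230.5,175.6],"claw":-1}]'
python3 - <<'E'
from h import *
print(r.sense()["joint_positions"].round(1))
R=np.c_[np.cross(MX,-AX),MX,-AX]; delta(MOUTH+AX*.157,R)
s=cam("side");t=cam("top")
crop(s,235,110,115,95,6.5,"pics/s3.png",1.4); crop(t,220,100,100,80,7,"pics/t3.png",1.8)
E
```

```text
t: 4.55
tool_pos: [0.5528, -0.0249, 0.2822]
tool_rot: [[-0.138, 0.898, 0.418], [0.99, 0.126, 0.058], [-0.0, 0.422, -0.907]]
force: [-0.9, -0.1, -3.5]
opening: 0.0328
[-22.5 -16.5 111.6  13.8  63.7 -34.3]
 rot [ 0.01 -0.05  0.11] dp [0.2 1.  0.1]
```

View pics/s3.png

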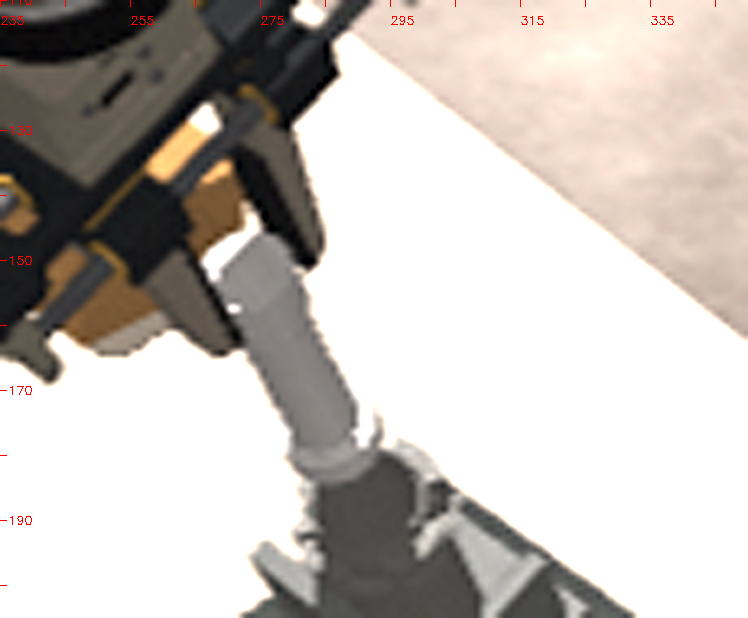

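View pics/t3.png

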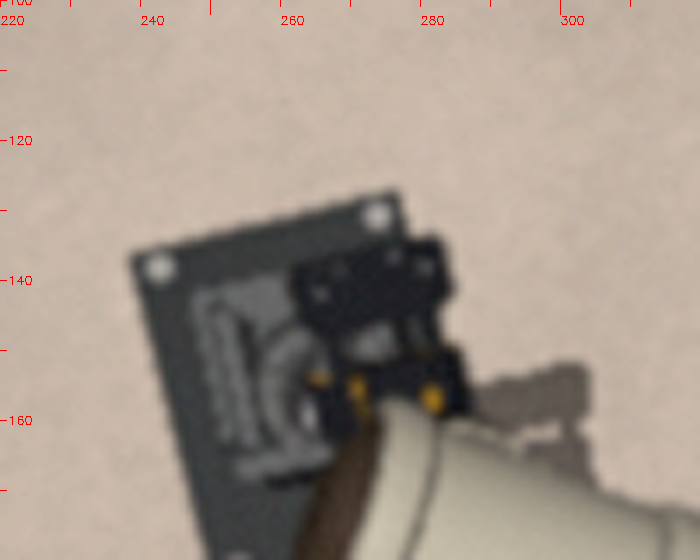

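```bash
python3 - <<'E'
from h import *
s=cam("side"); st=r.sense(); p=np.array(st["tool_pos"]); z=np.array(st["tool_rot"])[:,2]
f=p+z*.1066; print("foot pred - on mouth frame:", [((f-MOUTH)@v*1000).round(1) for v in(MX,ey,AX)])
def lab(P): return ((proj(s,P)+.5-[235,110])*6.5-.5).round(0)
print("foot,top centres in crop", lab([f,p-z*.0134]).tolist())
a=np.linspace(0,2*np.pi,60)
for rad,h in((.02,.1066),(.02,.0926),(.017,-.0134),(.017,.0116)):
    c=p+z*h; C=lab([c+rad*(np.cos(t)*MX+np.sin(t)*ey) for t in a]); print(rad,h,"x",C[:,0].min(),C[:,0].max(),"y",C[:,1].min(),C[:,1].max())
E
```

```text
foot pred - on mouth frame: [np.float64(0.3), np.float64(-1.1), np.float64(50.9)]
foot,top centres in crop [[337.0, 440.0], [247.0, 271.0]]
0.02 0.1066 x 287.0 388.0 y 394.0 486.0
0.02 0.0926 x 276.0 379.0 y 376.0 469.0
0.017 -0.0134 x 199.0 295.0 y 229.0 314.0
0.017 0.0116 x 221.0 314.0 y 268.0 352.0
```

```bash
python3 - <<'E'
from h import *
s=cam("side"); st=r.sense(); p=np.array(st["tool_pos"]); z=np.array(st["tool_rot"])[:,2]
x0,y0,w,h,k=262,138,48,52,12
im=cv2.resize(s["bgr"][y0:y0+h,x0:x0+w],None,fx=k,fy=k,interpolation=cv2.INTER_CUBIC)
def lab(P): return ((proj(s,P)+.5-[x0,y0])*k-.5).round().astype(int)
a=np.linspace(0,2*np.pi,40)
for rad,hh in((.02,.1066),(.02,.0926),(.017,-.0134),(.017,.0116)):
    for q in lab([p+z*hh+rad*(np.cos(t)*MX+np.sin(t)*ey) for t in a]): cv2.circle(im,tuple(int(v) for v in q),2,(0,0,255),-1)
for q in lab([MOUTH+.0235*(np.cos(t)*MX+np.sin(t)*ey) for t in a]): cv2.circle(im,tuple(int(v) for v in q),2,(0,255,0),-1)
cv2.imwrite("pics/s4.png",im)
E
```

```text
(no output)
```

View pics/s4.png

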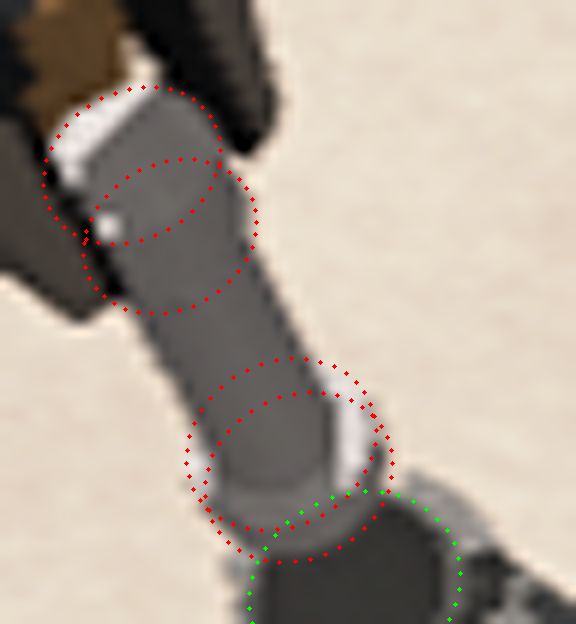

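The projected spindle and mouth outlines match the picture to within about 1 mm. At (300,185) the foot is above the bore. Inserting in stages.

```bash
python3 -m crank '[{"rot":[0,0,0.1],"dp":[8.6,2.2,-18.1],"claw":-1},{"rot":[0,0,0.1],"dp":[16.9,3.4,-36.3],"claw":-1},{"rot":[0,0,0.1],"dp":[23.2,4.3,-49.9],"claw":-1},{"rot":[0,0,0.1],"dp":[29.5,5.1,-63.4],"claw":-1},{"rot":[0,0,0.1],"dp":[29.5,5.1,-63.4],"claw":-1},{"rot":[0,0,0.1],"dp":[29.5,5.1,-63.4],"claw":-1}]'; python3 - <<'E'
from h import *
st=r.sense();R=np.c_[np.cross(MX,-AX),MX,-AX]; delta(MOUTH+AX*.003,R); print(st["force"].round(1),st["moment"].round(2),st["opening"])
p=np.array(st["tool_pos"]);print([((p-MOUTH)@v*1000).round(1) for v in(MX,ey,AX)])
E
```

```text
t: 5.25
tool_pos: [0.582, -0.0188, 0.2183]
tool_rot: [[-0.141, 0.898, 0.417], [0.99, 0.128, 0.06], [0.001, 0.421, -0.907]]
force: [0.1, 0.2, -1.9]
opening: 0.033
 rot [-0.04 -0.11 -0.05] dp [ 35.4   4.1 -75.6]
[ 0.1  0.2 -1.9] [-0.13  0.41  0.02] 0.03304342312621432
[np.float64(-0.4), np.float64(1.0), np.float64(86.5)]
```

```bash
python3 -m crank '[{"rot":[0,-0.1,0],"dp":[6.5,-0.2,-13.5],"claw":-1},{"rot":[0,-0.1,0],"dp":[13,0.7,-27],"claw":-1},{"rot":[0,-0.1,0],"dp":[19.5,1.7,-41],"claw":-1},{"rot":[0,-0.1,0],"dp":[25.5,2.6,-54],"claw":-1},{"rot":[0,-0.1,0],"dp":[30.5,3.4,-65],"claw":-1},{"rot":[0,-0.1,0],"dp":[30.5,3.4,-65],"claw":-1}]'; python3 - <<'E'
from h import *
st=r.sense();R=np.c_[np.cross(MX,-AX),MX,-AX]; delta(MOUTH+AX*.003,R); print(st["force"].round(1),st["moment"].round(2),st["opening"])
p=np.array(st["tool_pos"]);print([((p-MOUTH)@v*1000).round(1) for v in(MX,ey,AX)])
c=cam("side");crop(c,235,110,115,95,6.5,"pics/s5.png",1.4)
E
```

```text
t: 5.75
tool_pos: [0.6125, -0.0153, 0.1527]
tool_rot: [[-0.141, 0.897, 0.418], [0.99, 0.128, 0.061], [0.001, 0.422, -0.906]]
force: [0.0, 0.3, -3.9]
opening: 0.0328
 rot [-0.05 -0.03 -0.06] dp [  5.    0.5 -10. ]
[ 0.   0.3 -3.9] [-0.12  0.46  0.03] 0.03279900434954357
[np.float64(-0.3), np.float64(0.2), np.float64(14.2)]
```

View pics/s5.png

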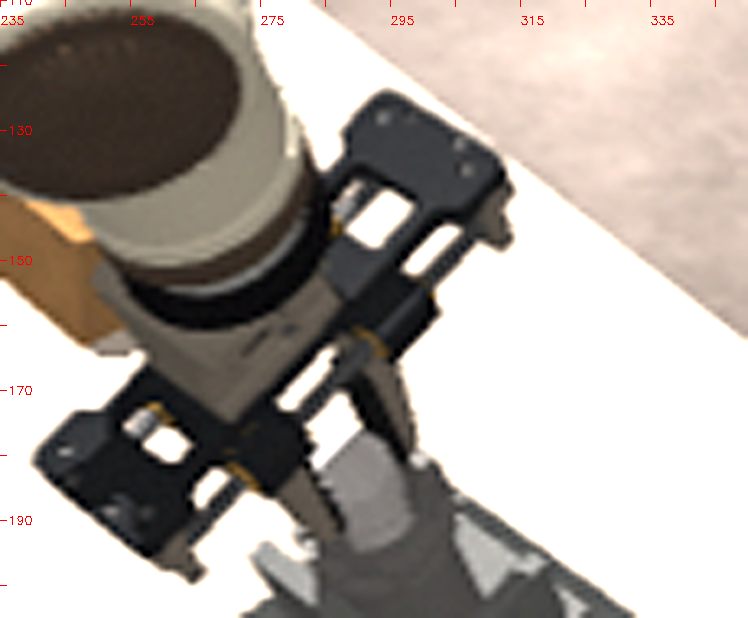

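The knob at (290,188) is just above the mouth, with no contact force. Lowering the last 11 mm and releasing.

```bash
python3 -m crank '[{"rot":[0,0,0],"dp":[2.5,0.3,-5],"claw":-1},{"rot":[0,0,0],"dp":[4.8,0.6,-10],"claw":-1},{"rot":[0,0,0],"dp":[4.8,0.6,-10],"claw":-1},{"rot":[0,0,0],"dp":[4.8,0.6,-10],"claw":-1}]'
```

```text
t: 6.13
tool_pos: [0.6179, -0.0148, 0.1441]
tool_rot: [[-0.141, 0.896, 0.42], [0.99, 0.128, 0.06], [-0.0, 0.424, -0.905]]
force: [0.1, 0.0, -2.9]
opening: 0.0327
```

```bash
python3 -m crank '[{"rot":[0,0,0],"dp":[0,0,0],"claw":0.3},{"rot":[0,0,0],"dp":[0,0,0],"claw":0.3},{"rot":[0,0,0],"dp":[0,0,0],"claw":0.3},{"rot":[0,0,0],"dp":[0,0,0],"claw":0.3},{"rot":[0,0,0],"dp":[0,0,0],"claw":0.3},{"rot":[0,0,0],"dp":[0,0,0],"claw":0.3},{"rot":[0,0,0],"dp":[0,0,0],"claw":0.3}]'; python3 - <<'E'
from h import *
st=r.sense(); print(st["force"].round(1),st["moment"].round(2),st["opening"],(AX*1000).round(1))
c=cam("side");crop(c,235,110,115,95,6.5,"pics/s6.png",1.4)
E
```

```text
t: 6.72
tool_pos: [0.6179, -0.0147, 0.1441]
tool_rot: [[-0.141, 0.896, 0.42], [0.99, 0.128, 0.06], [-0.0, 0.425, -0.905]]
force: [0.9, 0.5, 0.4]
opening: 0.0598
[0.9 0.5 0.4] [-0.1   0.09 -0.05] 0.05977702789839706 [-418.4  -59.3  906.3]
```

View pics/s6.png

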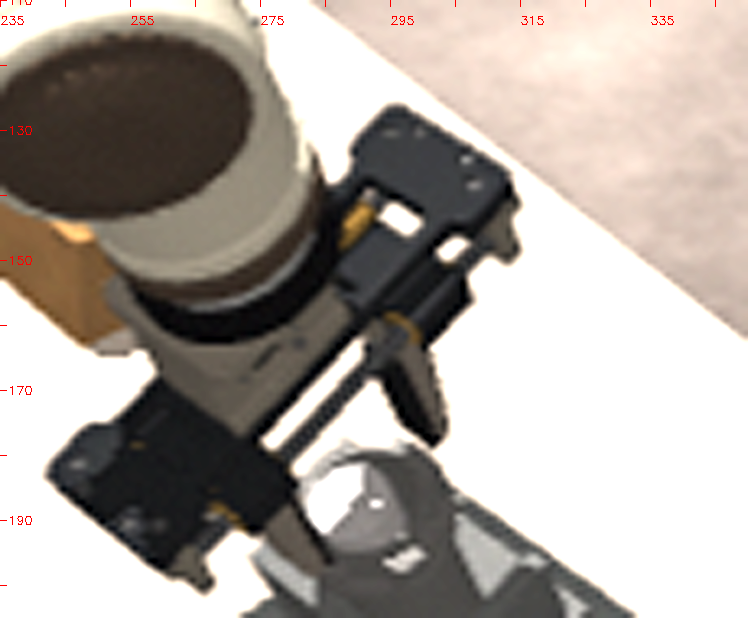

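Spindle released and sitting low in the mouth. Retreating along the axis.

```bash
python3 -m crank '[{"rot":[0,0,0],"dp":[-8.4,-1.2,18.1],"claw":1},{"rot":[0,0,0],"dp":[-16.8,-2.4,36.2],"claw":1},{"rot":[0,0,0],"dp":[-33.6,-4.8,72.4],"claw":1},{"rot":[0,0,0],"dp":[-50.4,-7.2,108.6],"claw":1}]'; python3 - <<'E'
from h import *
y=np.radians(-82); Y=np.array([np.cos(y),np.sin(y),0]);Z=-ez;R=np.c_[np.cross(Y,Z),Y,Z]
delta([.491,.279,.18],R)
E
```

```text
t: 7.1
tool_pos: [0.5658, -0.0215, 0.252]
tool_rot: [[-0.142, 0.898, 0.417], [0.99, 0.128, 0.061], [0.002, 0.421, -0.907]]
force: [0.6, -0.9, 0.3]
opening: 0.0844
 rot [ 16.53  22.16 -88.58] dp [-74.8 300.5 -72. ]
```

```bash
python3 -m crank '[{"rot":[1.2,1.6,-6.3],"dp":[-6,40,0],"claw":1},{"rot":[2.4,3.2,-12.6],"dp":[-14,80,0],"claw":1},{"rot":[3.6,4.8,-19],"dp":[-24,120,0],"claw":1},{"rot":[4.7,6.3,-25.3],"dp":[-34,150,0],"claw":1},{"rot":[5.9,7.9,-31.6],"dp":[-44,180,0],"claw":1},{"rot":[7.1,9.5,-38],"dp":[-54,210,0],"claw":1},{"rot":[8.3,11.1,-44.3],"dp":[-64,240,-10],"claw":1},{"rot":[9.4,12.7,-50.6],"dp":[-74.8,270,-20],"claw":1},{"rot":[10.6,14.2,-57],"dp":[-74.8,300.5,-30],"claw":1},{"rot":[11.8,15.8,-63.3],"dp":[-74.8,300.5,-40],"claw":1},{"rot":[13,17.4,-69.6],"dp":[-74.8,300.5,-50],"claw":1},{"rot":[14.2,19,-76],"dp":[-74.8,300.5,-60],"claw":1},{"rot":[15.4,20.6,-82.3],"dp":[-74.8,300.5,-72],"claw":1},{"rot":[16.5,22.2,-88.6],"dp":[-74.8,300.5,-72],"claw":1},{"rot":[16.5,22.2,-88.6],"dp":[-74.8,300.5,-72],"claw":1},{"rot":[16.5,22.2,-88.6],"dp":[-74.8,300.5,-72],"claw":1},{"rot":[16.5,22.2,-88.6],"dp":[-74.8,300.5,-72],"claw":1}]'; python3 - <<'E'
from h import *
print(r.sense()["joint_positions"].round(1))
y=np.radians(-82); Y=np.array([np.cos(y),np.sin(y),0]);Z=-ez;R=np.c_[np.cross(Y,Z),Y,Z]
delta([.491,.279,.045],R)
s=cam("side");t=cam("top");crop(s,255,160,75,70,8,"pics/s7.png",1.6);crop(t,230,120,70,72,8,"pics/t7.png",2)
crop(s,150,110,100,90,7,"pics/s7c.png",1.5)
E
```

```text
t: 8.52
tool_pos: [0.493, 0.2782, 0.1803]
tool_rot: [[0.99, 0.14, -0.002], [0.14, -0.99, -0.003], [-0.002, 0.003, -1.0]]
force: [-0.2, 0.1, 0.1]
opening: 0.0918
[17.3  9.5 95.  -0.2 75.7 99.3]
 rot [ 0.18 -0.09 -0.05] dp [  -2.     0.8 -135.3]
```

View pics/s7.png

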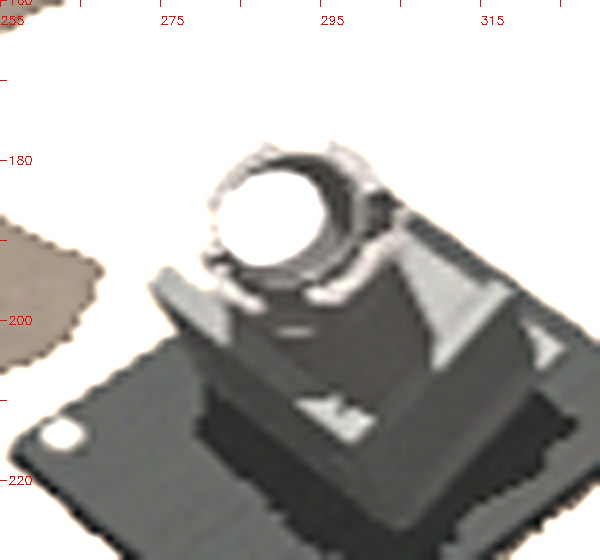

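View pics/s7c.png

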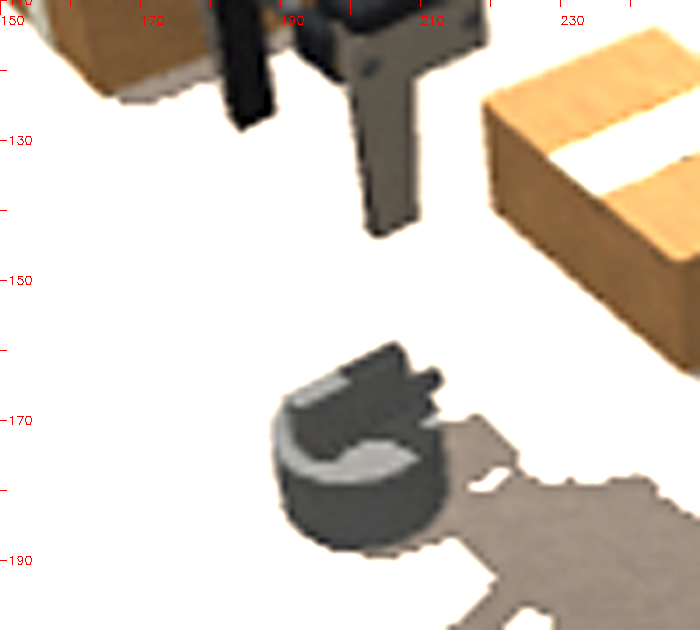

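View pics/t7.png

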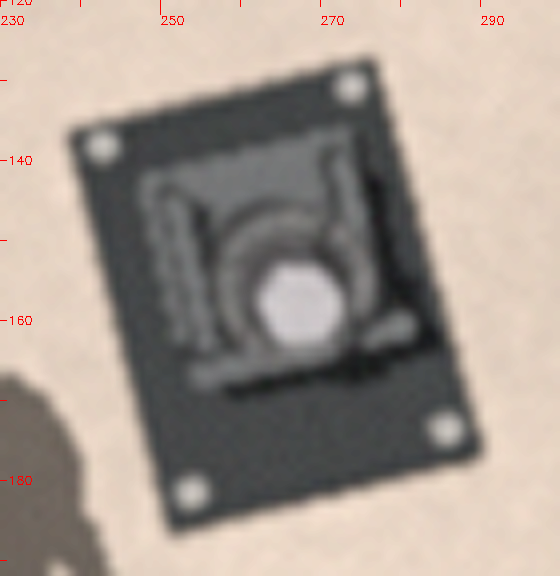

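```bash
python3 - <<'E'
from h import *
s=cam("side");t=cam("top")
X,e=tri(s,(288.3,186.8),t,(267.1,157.6));print(X.round(4),np.round(e,4),[((X-MOUTH)@v*1000).round(1) for v in(MX,ey,AX)])
E
```

```text
[ 0.6095 -0.0155  0.1446] [0.0005 0.0005] [np.float64(-6.4), np.float64(0.4), np.float64(8.0)]
```

The spindle top is 8.0 mm above the mouth, so it is home. Now descending onto the cap's grip bar.

```bash
python3 -m crank '[{"rot":[0,0,0],"dp":[-1.5,0.8,-40],"claw":1},{"rot":[0,0,0],"dp":[-1.5,0.8,-80],"claw":1},{"rot":[0,0,0],"dp":[-1.5,0.8,-115],"claw":1},{"rot":[0,0,0],"dp":[-1.5,0.8,-130],"claw":1},{"rot":[0,0,0],"dp":[-1.5,0.8,-134],"claw":1},{"rot":[0,0,0],"dp":[-1.5,0.8,-134],"claw":1}]'; python3 - <<'E'
from h import *
s=cam("side");t=cam("top")
crop(s,150,110,100,90,7,"pics/s8.png",1.5); crop(t,155,180,70,60,10,"pics/t8.png",1.8)
E
```

```text
t: 9.22
tool_pos: [0.4899, 0.2793, 0.0455]
tool_rot: [[0.99, 0.141, -0.004], [0.141, -0.99, -0.004], [-0.004, 0.003, -1.0]]
force: [-0.5, 0.5, 0.6]
opening: 0.0918
```

View pics/s8.png

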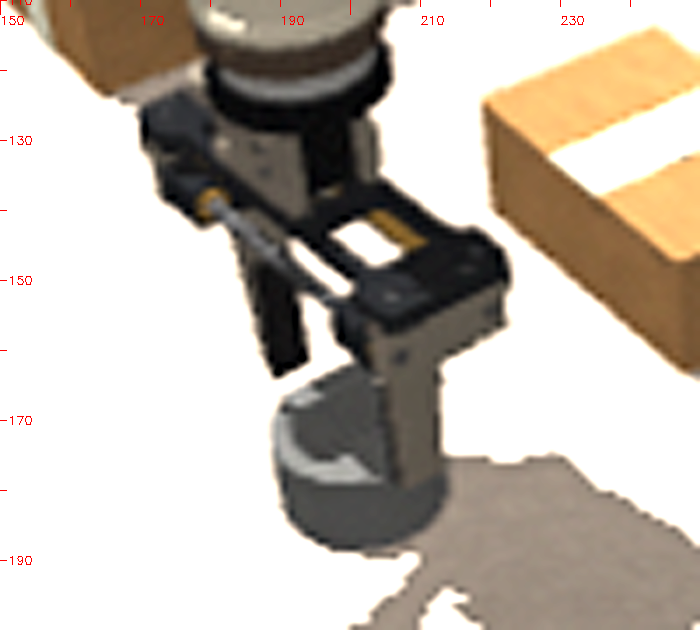

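Fingers are either side of the bar, with the near finger at (205,165). Closing.

```bash
python3 -m crank '[{"rot":[0,0,0],"dp":[1,0,0],"claw":-1},{"rot":[0,0,0],"dp":[1,0,0],"claw":-1},{"rot":[0,0,0],"dp":[1,0,0],"claw":-1},{"rot":[0,0,0],"dp":[1,0,0],"claw":-1},{"rot":[0,0,0],"dp":[1,0,0],"claw":-1},{"rot":[0,0,0],"dp":[1,0,0],"claw":-1},{"rot":[0,0,0],"dp":[1,0,0],"claw":-1},{"rot":[0,0,0],"dp":[1,0,0],"claw":-1},{"rot":[0,0,0],"dp":[1,0,0],"claw":-1},{"rot":[0,0,0],"dp":[1,0,0],"claw":-1},{"rot":[0,0,0],"dp":[1,0,0],"claw":-1},{"rot":[0,0,0],"dp":[1,0,0],"claw":-1},{"rot":[0,0,0],"dp":[1,0,0],"claw":-1},{"rot":[0,0,0],"dp":[1,0,0],"claw":-1},{"rot":[0,0,0],"dp":[1,0,0],"claw":-1},{"rot":[0,0,0],"dp":[1,0,0],"claw":-1},{"rot":[0,0,0],"dp":[1,0,0],"claw":-1},{"rot":[0,0,0],"dp":[1,0,0],"claw":-1}]'
```

```text
t: 10.82
tool_pos: [0.492, 0.2795, 0.0464]
tool_rot: [[0.99, 0.139, -0.002], [0.139, -0.99, -0.003], [-0.002, 0.003, -1.0]]
force: [-0.4, 1.0, 1.1]
opening: 0.0137
```

```bash
python3 -m crank '[{"rot":[0,0,0],"dp":[0,0,0],"claw":-1},{"rot":[0,0,0],"dp":[0,0,0],"claw":-1},{"rot":[0,0,0],"dp":[0,0,0],"claw":-1}]';python3 - <<'E'
from h import *
s=cam("side");t=cam("top")
crop(s,170,140,60,55,12,"pics/s9.png",1.5); crop(t,155,180,70,60,10,"pics/t9.png",1.8)
st=r.sense();print(st["opening"],st["moment"].round(2),st["tool_pos"].round(4))
E
```

```text
t: 11.07
tool_pos: [0.492, 0.2794, 0.0464]
tool_rot: [[0.99, 0.139, -0.002], [0.139, -0.99, -0.003], [-0.002, 0.003, -1.0]]
force: [-0.5, 1.1, -0.7]
opening: 0.0139
0.013287975596185459 [0.35 0.04 0.02] [0.492  0.2794 0.0464]
```

View pics/s9.png

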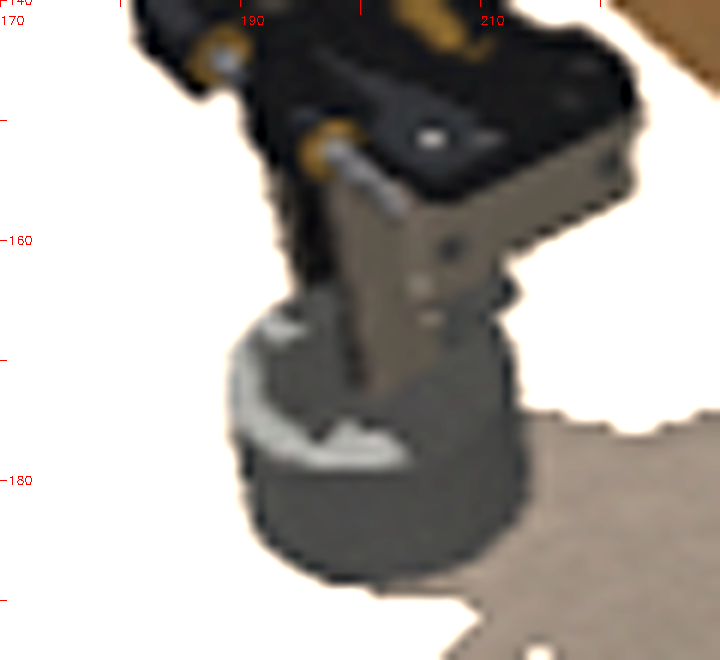

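```bash
python3 - <<'E'
from h import *
R=np.c_[np.cross(-ey,-AX),-ey,-AX];print(R.round(3))
delta(MOUTH+AX*.0894,R)
E
python3 -m crank '[{"rot":[0,0,0],"dp":[0,0,10],"claw":-1},{"rot":[0,0,0],"dp":[0,0,30],"claw":-1},{"rot":[0,0,0],"dp":[0,0,65],"claw":-1},{"rot":[0,0,0],"dp":[0,0,100],"claw":-1},{"rot":[0,0,0],"dp":[0,0,140],"claw":-1},{"rot":[0,0,0],"dp":[0,0,180],"claw":-1},{"rot":[0,0,0],"dp":[0,0,210],"claw":-1},{"rot":[0,0,0],"dp":[0,0,210],"claw":-1}]'
python3 - <<'E'
from h import *
s=cam("side");crop(s,140,60,100,90,7,"pics/s10.png",1.5)
E
```

```text
[[ 0.897  0.14   0.418]
 [ 0.127 -0.99   0.059]
 [ 0.423 -0.    -0.906]]
 rot [  3.67 -24.87   0.09] dp [  89.3 -299.3  174.6]
t: 11.83
tool_pos: [0.4955, 0.2802, 0.2655]
tool_rot: [[0.99, 0.139, 0.012], [0.139, -0.99, 0.001], [0.012, 0.001, -1.0]]
force: [1.6, 0.3, -1.4]
opening: 0.0132
```

View pics/s10.png

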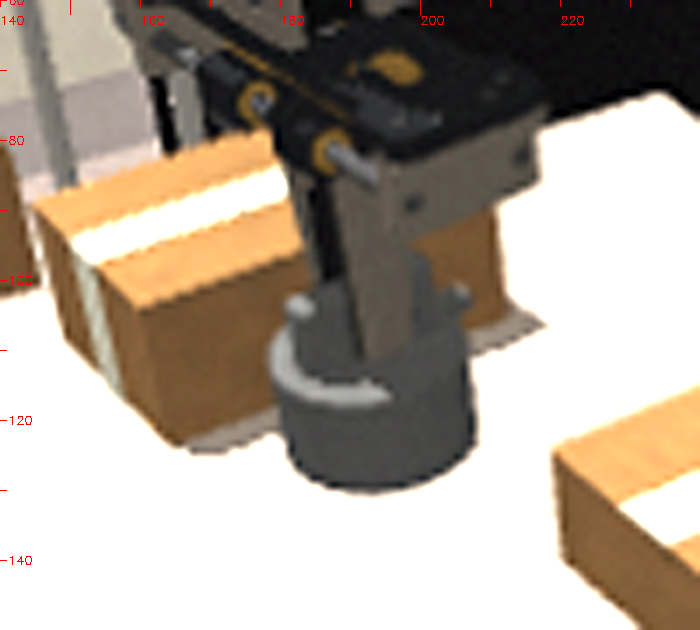

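```bash
python3 -m crank '[{"rot":[0,0,0],"dp":[0,0,0],"claw":-1},{"rot":[0,0,0],"dp":[0,0,0],"claw":-1},{"rot":[0,0,0],"dp":[0,0,0],"claw":-1}]';python3 - <<'E'
from h import *
R=np.c_[np.cross(-ey,-AX),-ey,-AX]
delta(MOUTH+AX*.0894,R)
E
```

```text
t: 12.13
tool_pos: [0.4907, 0.2789, 0.2538]
tool_rot: [[0.99, 0.139, -0.007], [0.139, -0.99, -0.005], [-0.007, 0.004, -1.0]]
force: [1.2, -0.2, -2.9]
opening: 0.0137
 rot [  3.76 -25.13   0.11] dp [  90.6 -298.8  -32.8]
```

```bash
python3 -m crank '[{"rot":[0,0,0],"dp":[6,-20,0],"claw":-1},{"rot":[0.4,-2.5,0],"dp":[18,-60,0],"claw":-1},{"rot":[0.8,-5,0],"dp":[29,-95,0],"claw":-1},{"rot":[1.2,-8,0],"dp":[40,-132,0],"claw":-1},{"rot":[1.7,-11,0],"dp":[51,-168,0],"claw":-1},{"rot":[2.2,-14.5,0],"dp":[62,-204,0],"claw":-1},{"rot":[2.8,-18.5,0],"dp":[73,-240,0],"claw":-1},{"rot":[3.3,-22,0],"dp":[83,-272,0],"claw":-1},{"rot":[3.8,-25.1,0.1],"dp":[90.6,-298.8,-8],"claw":-1},{"rot":[3.8,-25.1,0.1],"dp":[90.6,-298.8,-20],"claw":-1},{"rot":[3.8,-25.1,0.1],"dp":[90.6,-298.8,-32],"claw":-1},{"rot":[3.8,-25.1,0.1],"dp":[90.6,-298.8,-32],"claw":-1},{"rot":[3.8,-25.1,0.1],"dp":[90.6,-298.8,-32],"claw":-1},{"rot":[3.8,-25.1,0.1],"dp":[90.6,-298.8,-32],"claw":-1}]'
python3 - <<'E'
from h import *
print(r.sense()["joint_positions"].round(1))
R=np.c_[np.cross(-ey,-AX),-ey,-AX];delta(MOUTH+AX*.0894,R)
st=r.sense(); p=np.array(st["tool_pos"]);T=np.array(st["tool_rot"]); z=T[:,2];X=T[:,0]
s=cam("side");x0,y0,w,h,k=235,115,80,80,8
im=cv2.convertScaleAbs(cv2.resize(s["bgr"][y0:y0+h,x0:x0+w],None,fx=k,fy=k,interpolation=cv2.INTER_CUBIC),alpha=1.5)
def lab(P): return ((proj(s,P)+.5-[x0,y0])*k-.5).round().astype(int)
a=np.linspace(0,2*np.pi,60)
for rad,hh in((.039,.0464),(.039,.0044)):
    for q in lab([p+z*hh+rad*(np.cos(t)*X+np.sin(t)*T[:,1]) for t in a]): cv2.circle(im,tuple(int(v) for v in q),2,(0,0,255),-1)
q=lab([p+z*.0044+.047*X])[0];cv2.circle(im,tuple(int(v) for v in q),3,(255,0,0),-1)
for q in lab([MOUTH+.026*(np.cos(t)*MX+np.sin(t)*ey) for t in a]): cv2.circle(im,tuple(int(v) for v in q),2,(0,255,0),-1)
cv2.imwrite("pics/s11.png",im)
t=cam("top");crop(t,225,110,80,75,8,"pics/t11.png",1.8)
E
```

```text
t: 13.3
tool_pos: [0.5827, -0.0181, 0.2244]
tool_rot: [[0.896, 0.143, 0.421], [0.128, -0.99, 0.063], [0.426, -0.002, -0.905]]
force: [0.1, 0.3, -1.8]
opening: 0.0139
[-20.4  -9.4 112.3  14.4  55.5  55.5]
 rot [-0.14  0.2  -0.14] dp [-1.4 -1.8 -3.4]
```

View pics/s11.png

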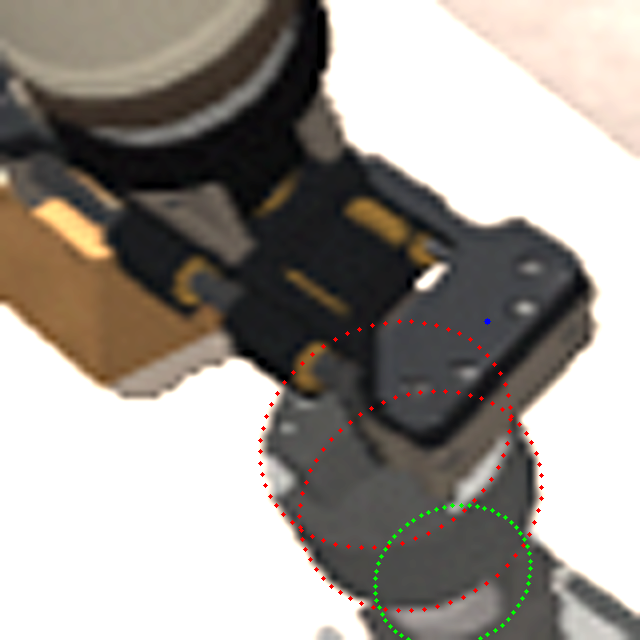

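```bash
python3 -m crank '[{"rot":[-0.1,0.2,-0.1],"dp":[0,-1,0],"claw":-1},{"rot":[-0.1,0.2,-0.1],"dp":[0,-1,0],"claw":-1}]'; cat >> h.py <<'E'
def capview(fn,off=.0464,box=(235,115,80,80),k=8,gain=1.5,cap=True):
    s=cam("side");st=r.sense(); p=np.array(st["tool_pos"]);T=np.array(st["tool_rot"]); z=T[:,2];X=T[:,0];x0,y0,w,h=box
    im=cv2.convertScaleAbs(cv2.resize(s["bgr"][y0:y0+h,x0:x0+w],None,fx=k,fy=k,interpolation=cv2.INTER_CUBIC),alpha=gain)
    lab=lambda P:((proj(s,P)+.5-[x0,y0])*k-.5).round().astype(int)
    a=np.linspace(0,2*np.pi,60); pts=[]
    for rad,hh in((.039,off),(.039,off-.042)): pts+=[p+z*hh+rad*(np.cos(t)*X+np.sin(t)*T[:,1]) for t in a]
    if cap:
        for q in lab(pts): cv2.circle(im,tuple(int(v) for v in q),1,(0,0,255),-1)
    for q in lab([MOUTH+.026*(np.cos(t)*MX+np.sin(t)*ey) for t in a]): cv2.circle(im,tuple(int(v) for v in q),1,(0,255,0),-1)
    cv2.imwrite(fn,im)
def tell():
    st=r.sense();p=np.array(st["tool_pos"]);R=np.array(st["tool_rot"])
    print("t",st["t"],"in mouth mm",[((p-MOUTH)@v*1000).round(1) for v in(MX,ey,AX)],"tilt",np.degrees(np.arccos(min(1,-R[:,2]@AX))).round(2),"turn",np.degrees(np.arctan2(R[:,0]@ey,R[:,0]@MX)).round(1),
     "F(mx,y,ax)",[round(float(st["force"]@v),1) for v in(MX,ey,AX)],"M",[round(float(st["moment"]@v),2) for v in(MX,ey,AX)],"open",round(st["opening"]*1000,1),"q",st["joint_positions"].round(0)[3:])
E
python3 - <<'E'
from h import *
R=np.c_[np.cross(-ey,-AX),-ey,-AX];tell();delta(MOUTH+AX*.0894,R); capview("pics/s12.png")
E
```

```text
t: 13.57
tool_pos: [0.583, -0.0201, 0.2252]
tool_rot: [[0.897, 0.14, 0.42], [0.127, -0.99, 0.059], [0.424, 0.0, -0.906]]
force: [0.1, 0.4, -2.6]
opening: 0.0135
t 13.5667 in mouth mm [np.float64(3.3), np.float64(-0.5), np.float64(92.4)] tilt 0.09 turn -0.0 F(mx,y,ax) [-1.0, 0.4, -2.4] M [0.04, 0.32, 0.03] open 13.5 q [14. 56. 56.]
 rot [0.01 0.08 0.03] dp [-1.8  0.2 -4.2]
```

View pics/s12.png

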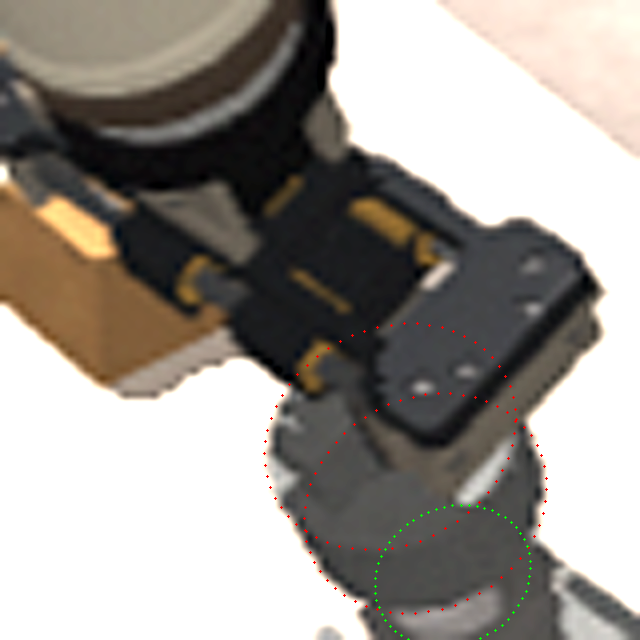

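```bash
python3 -m crank '[{"rot":[0,0.1,0],"dp":[2,1,-12],"claw":-1},{"rot":[0,0.1,0],"dp":[8,1.7,-25],"claw":-1},{"rot":[0,0.1,0],"dp":[13.9,2.5,-38],"claw":-1},{"rot":[0,0.1,0],"dp":[13.9,2.5,-38],"claw":-1},{"rot":[0,0.1,0],"dp":[13.9,2.5,-38],"claw":-1}]'; python3 - <<'E'
from h import *
R=np.c_[np.cross(-ey,-AX),-ey,-AX];tell();delta(MOUTH+AX*.0415,R); capview("pics/s13.png")
E
```

```text
t: 14.03
tool_pos: [0.5957, -0.0175, 0.1848]
tool_rot: [[0.899, 0.139, 0.415], [0.126, -0.99, 0.06], [0.419, -0.002, -0.908]]
force: [0.0, 0.5, -1.1]
opening: 0.0136
t 14.0333 in mouth mm [np.float64(-2.1), np.float64(0.3), np.float64(50.4)] tilt 0.23 turn -0.1 F(mx,y,ax) [-0.4, 0.5, -1.1] M [-0.0, 0.32, 0.02] open 13.6 q [15. 51. 55.]
 rot [-0.08 -0.23  0.06] dp [ 5.6  0.5 -7.2]
```

View pics/s13.png

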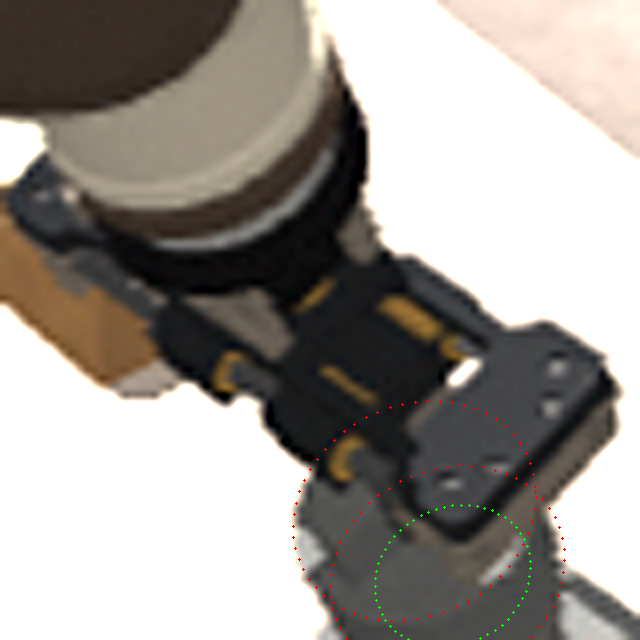

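```bash
python3 -m crank '[{"rot":[0,0,0],"dp":[0,0,0],"claw":-1},{"rot":[0,0,0],"dp":[0,0,0],"claw":-1},{"rot":[0,0,0],"dp":[0,0,0],"claw":-1},{"rot":[0,0,0],"dp":[0,0,0],"claw":-1}]'; python3 - <<'E'
from h import *
R=np.c_[np.cross(-ey,-AX),-ey,-AX];tell();delta(MOUTH+AX*.0415,R)
E
```

```text
t: 14.42
tool_pos: [0.5967, -0.018, 0.1871]
tool_rot: [[0.898, 0.139, 0.418], [0.126, -0.99, 0.059], [0.422, -0.0, -0.906]]
force: [-0.1, -0.3, -1.7]
opening: 0.0138
t 14.4167 in mouth mm [np.float64(-0.3), np.float64(-0.3), np.float64(52.1)] tilt 0.03 turn -0.1 F(mx,y,ax) [-0.8, -0.2, -1.5] M [-0.04, 0.34, -0.01] open 13.8 q [15. 51. 55.]
 rot [-0.01 -0.01  0.08] dp [ 4.6  1.  -9.5]
```

Good. Descending slowly toward contact.

```bash
python3 -m crank '[{"rot":[0,0,0],"dp":[1.5,0.4,-3],"claw":-1},{"rot":[0,0,0],"dp":[3,0.7,-6],"claw":-1},{"rot":[0,0,0],"dp":[4.6,0.9,-9.5],"claw":-1},{"rot":[0,0,0],"dp":[4.6,0.9,-9.5],"claw":-1},{"rot":[0,0,0],"dp":[4.6,0.9,-9.5],"claw":-1},{"rot":[0,0,0],"dp":[4.6,0.9,-9.5],"claw":-1}]'; python3 - <<'E'
from h import *
R=np.c_[np.cross(-ey,-AX),-ey,-AX];tell()
E
```

```text
t: 14.92
tool_pos: [0.601, -0.0169, 0.1767]
tool_rot: [[0.898, 0.139, 0.417], [0.126, -0.99, 0.059], [0.421, -0.001, -0.907]]
force: [-0.3, -0.4, -2.1]
opening: 0.0139
t 14.9167 in mouth mm [np.float64(-0.7), np.float64(0.2), np.float64(40.8)] tilt 0.09 turn -0.1 F(mx,y,ax) [-1.2, -0.4, -1.8] M [0.09, 0.39, 0.06] open 13.9 q [15. 50. 55.]
```

```bash
python3 -m crank '[{"rot":[0,0,0],"dp":[0.8,0,-0.9],"claw":-1},{"rot":[0,0,0],"dp":[0.8,0,-0.9],"claw":-1},{"rot":[0,0,0],"dp":[0.8,0,-0.9],"claw":-1}]'; python3 - <<'E'
from h import *
tell()
E
python3 -m crank '[{"rot":[0,0,0],"dp":[0.4,0,-0.9],"claw":-1},{"rot":[0,0,0],"dp":[0.4,0,-0.9],"claw":-1},{"rot":[0,0,0],"dp":[0.4,0,-0.9],"claw":-1}]'; python3 - <<'E'
from h import *
tell()
E
```

```text
t: 15.17
tool_pos: [0.6019, -0.017, 0.1762]
tool_rot: [[0.898, 0.139, 0.417], [0.126, -0.99, 0.059], [0.422, -0.001, -0.907]]
force: [-1.4, 0.3, -0.4]
opening: 0.014
t 15.1667 in mouth mm [np.float64(-0.1), np.float64(-0.0), np.float64(40.0)] tilt 0.06 turn -0.1 F(mx,y,ax) [-1.4, 0.5, 0.2] M [0.02, 0.49, -0.01] open 14.0 q [15. 49. 55.]
t: 15.42
tool_pos: [0.6023, -0.017, 0.176]
tool_rot: [[0.898, 0.14, 0.417], [0.127, -0.99, 0.059], [0.422, -0.0, -0.907]]
force: [-7.4, -0.1, 5.5]
opening: 0.0137
t 15.4167 in mouth mm [np.float64(0.2), np.float64(-0.1), np.float64(39.7)] tilt 0.06 turn -0.0 F(mx,y,ax) [-4.3, 0.9, 8.1] M [0.26, 1.02, -0.03] open 13.7 q [15. 49. 55.]
```

Contact on the ridges at 39.7 mm, where 39.4 was expected. Loosening the grip to about 17 mm so the cap rests free.

```bash
python3 -m crank '[{"rot":[0,0,0],"dp":[-0.2,0,0.5],"claw":-0.63},{"rot":[0,0,0],"dp":[-0.2,0,0.5],"claw":-0.63},{"rot":[0,0,0],"dp":[-0.2,0,0.5],"claw":-0.63},{"rot":[0,0,0],"dp":[-0.2,0,0.5],"claw":-0.63}]'; python3 - <<'E'
from h import *
tell(); capview("pics/s14.png",box=(245,125,80,75),cap=False)
t=cam("top");crop(t,225,110,80,75,8,"pics/t14.png",1.8)
E
```

```text
t: 15.75
tool_pos: [0.6023, -0.0171, 0.1758]
tool_rot: [[0.898, 0.139, 0.418], [0.126, -0.99, 0.059], [0.422, -0.0, -0.907]]
force: [0.6, 0.5, 1.0]
opening: 0.0167
t 15.75 in mouth mm [np.float64(0.1), np.float64(-0.2), np.float64(39.4)] tilt 0.03 turn -0.1 F(mx,y,ax) [1.0, 0.4, 0.6] M [-0.03, 0.22, 0.0] open 16.7 q [15. 49. 55.]
```

View pics/s14.png

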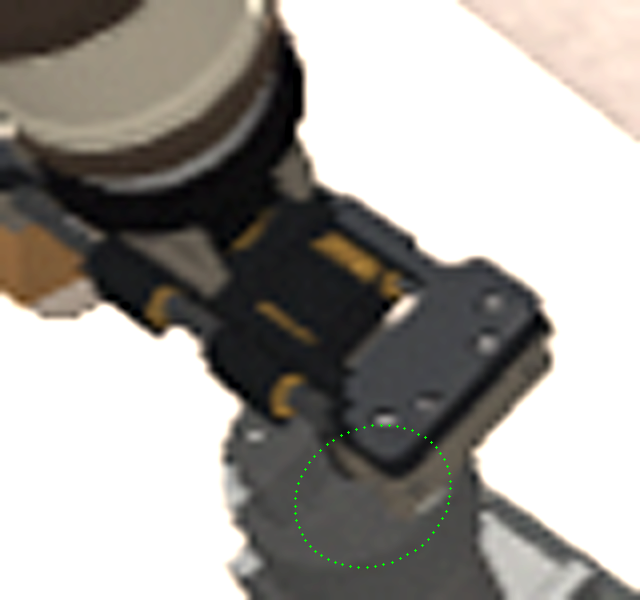

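View pics/t14.png

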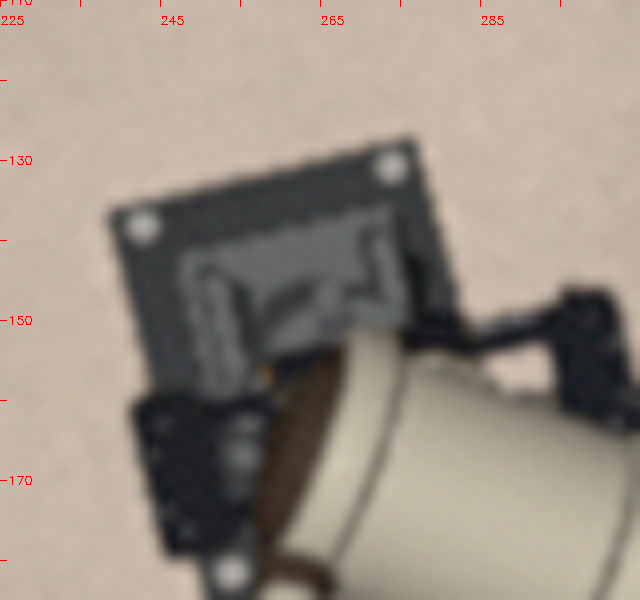

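```bash
python3 -m crank '[{"rot":[-1.7,-0.2,3.6],"dp":[0,0,0],"claw":-0.63},{"rot":[-3.3,-0.5,7.3],"dp":[0,0,0],"claw":-0.63},{"rot":[-5,-0.7,10.9],"dp":[0,0,0],"claw":-0.63},{"rot":[-6.7,-0.9,14.5],"dp":[0,0,0],"claw":-0.63},{"rot":[-8.4,-1.2,18.1],"dp":[0,0,0],"claw":-0.63},{"rot":[-10,-1.4,21.8],"dp":[0,0,0],"claw":-0.63},{"rot":[-10,-1.4,21.8],"dp":[0,0,0],"claw":-0.63}]'; python3 - <<'E'
from h import *
tell(); capview("pics/s15.png",box=(245,125,80,75),cap=False)
E
```

```text
t: 16.43
tool_pos: [0.6022, -0.017, 0.1756]
tool_rot: [[0.763, 0.494, 0.417], [0.52, -0.852, 0.06], [0.385, 0.171, -0.907]]
force: [0.1, 0.1, 0.1]
opening: 0.0169
t 16.4333 in mouth mm [np.float64(-0.0), np.float64(-0.0), np.float64(39.4)] tilt 0.08 turn 24.0 F(mx,y,ax) [0.1, 0.0, -0.0] M [-0.03, 0.21, -0.03] open 16.9 q [15. 49. 31.]
```

View pics/s15.png

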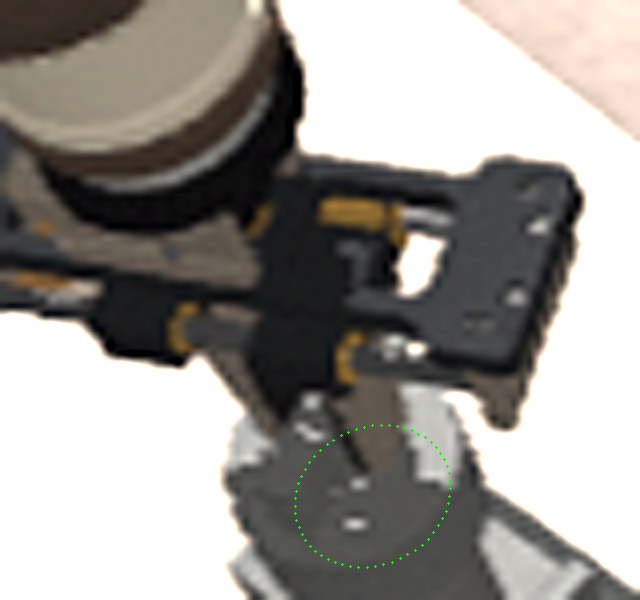

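```bash
python3 -m crank '[{"rot":[-1.7,-0.2,3.6],"dp":[0,0,0],"claw":-0.63},{"rot":[-3.3,-0.5,7.3],"dp":[0,0,0],"claw":-0.63},{"rot":[-3.3,-0.5,7.3],"dp":[0,0,0],"claw":-0.63}]'; python3 - <<'E'
from h import *
tell()
E
python3 -m crank '[{"rot":[-1.7,-0.2,3.6],"dp":[0,0,0],"claw":-0.63},{"rot":[-3.3,-0.5,7.3],"dp":[0,0,0],"claw":-0.63},{"rot":[-3.3,-0.5,7.3],"dp":[0,0,0],"claw":-0.63}]'; python3 - <<'E'
from h import *
tell(); capview("pics/s16.png",box=(245,125,80,75),cap=False)
E
```

```text
t: 16.73
tool_pos: [0.602, -0.0169, 0.1755]
tool_rot: [[0.687, 0.595, 0.417], [0.632, -0.773, 0.061], [0.358, 0.222, -0.907]]
force: [0.2, -0.3, -0.2]
opening: 0.0169
t 16.7333 in mouth mm [np.float64(-0.3), np.float64(0.0), np.float64(39.3)] tilt 0.12 turn 32.0 F(mx,y,ax) [0.0, -0.3, -0.2] M [0.01, 0.18, -0.02] open 16.9 q [15. 49. 23.]
t: 16.98
tool_pos: [0.6018, -0.0169, 0.1751]
tool_rot: [[0.598, 0.685, 0.417], [0.733, -0.678, 0.062], [0.325, 0.268, -0.907]]
force: [-1.0, 0.4, -1.4]
opening: 0.0176
t 16.9833 in mouth mm [np.float64(-0.6), np.float64(0.1), np.float64(39.1)] tilt 0.18 turn 39.9 F(mx,y,ax) [-1.5, 0.6, -0.9] M [0.05, 0.25, -0.0] open 17.6 q [15. 49. 15.]
```

View pics/s16.png

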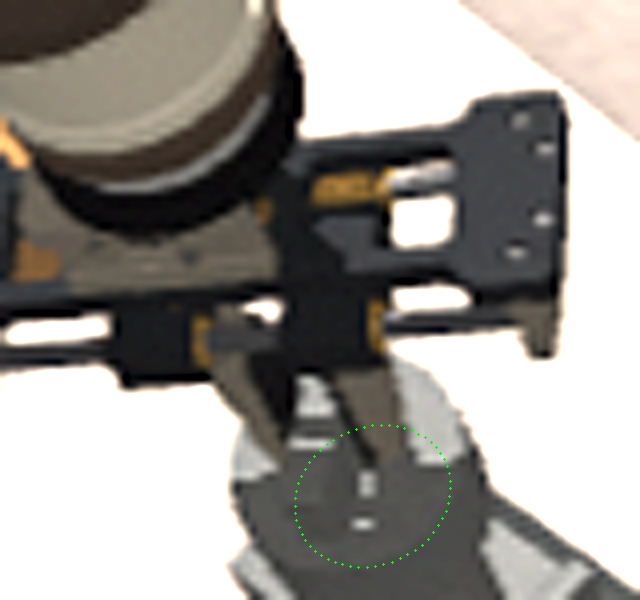

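```bash
python3 -m crank '[{"rot":[-1.7,-0.2,3.6],"dp":[0.2,0,0.3],"claw":-0.63},{"rot":[-3.3,-0.5,7.3],"dp":[0.4,0,0.5],"claw":-0.63},{"rot":[-3.3,-0.5,7.3],"dp":[0.4,0,0.5],"claw":-0.63}]'; python3 - <<'E'
from h import *
tell(); capview("pics/s17.png",box=(245,125,80,75),cap=False)
E
```

```text
t: 17.28
tool_pos: [0.6025, -0.017, 0.176]
tool_rot: [[0.496, 0.761, 0.417], [0.82, -0.569, 0.063], [0.285, 0.311, -0.907]]
force: [0.9, 0.8, -0.6]
opening: 0.0173
t 17.2833 in mouth mm [np.float64(0.4), np.float64(-0.1), np.float64(39.6)] tilt 0.2 turn 47.9 F(mx,y,ax) [0.6, 0.6, -0.9] M [0.03, 0.18, 0.04] open 17.3 q [15. 50.  7.]
```

View pics/s17.png

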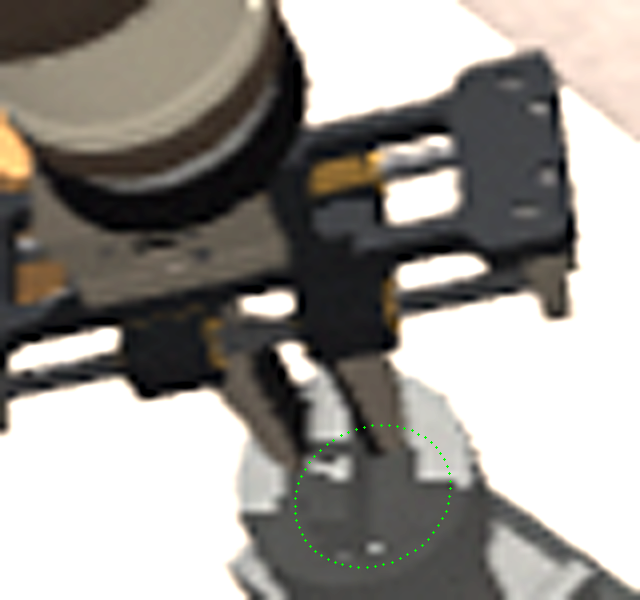

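```bash
python3 - <<'E'
from h import *
s=cam("side")
lab=lambda P:((proj(s,P)+.5-[245,125])*8-.5).round().astype(int).tolist()
for th in(32,36,40,44,48):
  for o in(-.007,-.019):
    d=np.cos(np.radians(th))*MX+np.sin(np.radians(th))*ey; c=MOUTH+AX*(o+.072)
    b=MOUTH+AX*(o+.042)
    print(th,o,"bar top +end",lab([c+.03*d])[0],"-end",lab([c-.03*d])[0],"bar foot -end",lab([b-.03*d])[0],"ptr",lab([b+.047*d])[0], "rim low",lab([b-.039*MX])[0])
E
```

```text
32 -0.007 bar top +end [339, 314] -end [300, 485] bar foot -end [326, 529] ptr [373, 315] rim low [261, 534]
32 -0.019 bar top +end [349, 333] -end [311, 503] bar foot -end [336, 546] ptr [382, 334] rim low [272, 551]
36 -0.007 bar top +end [332, 314] -end [307, 485] bar foot -end [332, 529] ptr [363, 315] rim low [261, 534]
36 -0.019 bar top +end [342, 333] -end [317, 503] bar foot -end [342, 546] ptr [372, 334] rim low [272, 551]
40 -0.007 bar top +end [326, 314] -end [314, 485] bar foot -end [339, 529] ptr [353, 316] rim low [261, 534]
40 -0.019 bar top +end [336, 333] -end [324, 503] bar foot -end [349, 546] ptr [362, 335] rim low [272, 551]
44 -0.007 bar top +end [319, 315] -end [320, 484] bar foot -end [345, 529] ptr [343, 317] rim low [261, 534]
44 -0.019 bar top +end [329, 334] -end [331, 502] bar foot -end [355, 546] ptr [353, 336] rim low [272, 551]
48 -0.007 bar top +end [313, 316] -end [327, 483] bar foot -end [352, 527] ptr [333, 319] rim low [261, 534]
48 -0.019 bar top +end [323, 335] -end [337, 501] bar foot -end [361, 545] ptr [343, 338] rim low [272, 551]
```

```bash
python3 - <<'E'
from h import *
s=cam("side");crop(s,262,155,50,45,14,"pics/s17z.png",1.7)
E
```

```text
(no output)
```

View pics/s17z.png

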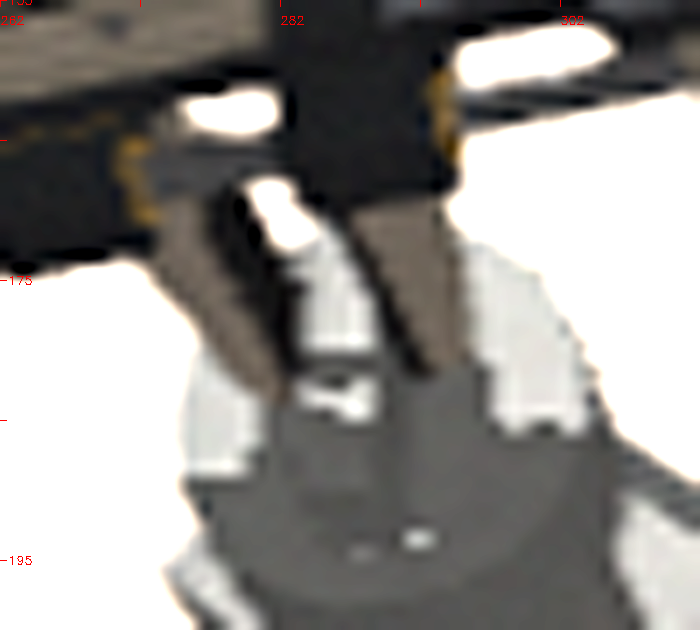

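```bash
cat >> h.py <<'E'
def discs(fn,levels,box=(262,155,50,45),k=14,gain=1.7):
    s=cam("side");x0,y0,w,h=box
    im=cv2.convertScaleAbs(cv2.resize(s["bgr"][y0:y0+h,x0:x0+w],None,fx=k,fy=k,interpolation=cv2.INTER_CUBIC),alpha=gain)
    a=np.linspace(0,2*np.pi,90)
    for o,col in zip(levels,((0,0,255),(0,255,0),(255,100,0))):
        for q in (proj(s,[MOUTH-.0015*MX+AX*(o+.042)+.039*(np.cos(t)*MX+np.sin(t)*ey) for t in a])+.5-[x0,y0])*k-.5: cv2.circle(im,tuple(int(round(v)) for v in q),2,col,-1)
    cv2.imwrite(fn,im)
E
python3 - <<'E'
from h import *
discs("pics/s17d.png",(-.007,-.019))
E
```

```text
(no output)
```

View pics/s17d.png

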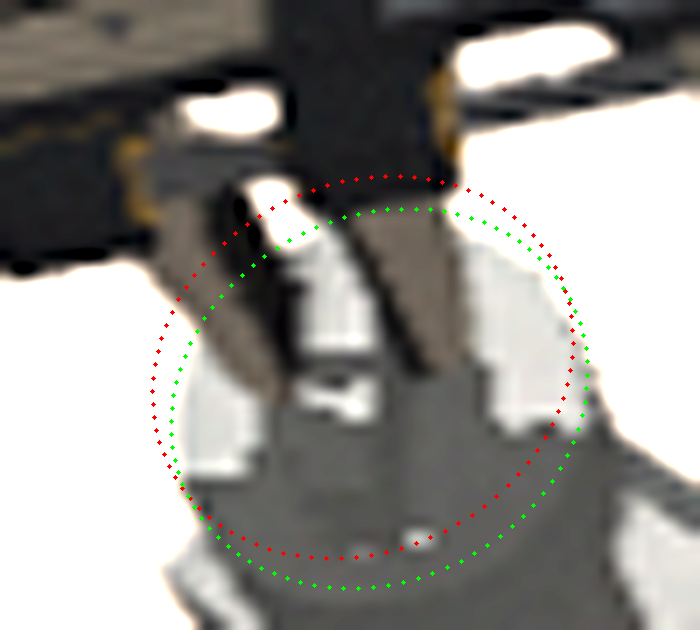

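The cap's disc matches the dropped level (green, 19 mm below the mouth), so it fell in at about 40–48°. Following it down 9 mm, then screwing forward in steps.

```bash
python3 -m crank '[{"rot":[0,0,0],"dp":[1.7,0.3,-4.2],"claw":-0.63},{"rot":[0,0,0],"dp":[3.4,0.5,-8.3],"claw":-0.63},{"rot":[0,0,0],"dp":[3.4,0.5,-8.3],"claw":-0.63},{"rot":[0,0,0],"dp":[3.4,0.5,-8.3],"claw":-0.63}]'; python3 - <<'E'
from h import *
tell()
E
python3 -m crank '[{"rot":[1.7,0.2,-3.6],"dp":[0,0,0],"claw":-0.63},{"rot":[3.3,0.5,-7.3],"dp":[0,0,0],"claw":-0.63},{"rot":[5,0.7,-10.9],"dp":[0,0,0],"claw":-0.63},{"rot":[6.7,0.9,-14.5],"dp":[0,0,0],"claw":-0.63},{"rot":[8.4,1.2,-18.1],"dp":[0,0,0],"claw":-0.63},{"rot":[10,1.4,-21.8],"dp":[0,0,0],"claw":-0.63}]'; python3 - <<'E'
from h import *
tell();
E
```

```text
t: 17.82
tool_pos: [0.6056, -0.0164, 0.167]
tool_rot: [[0.496, 0.762, 0.416], [0.821, -0.568, 0.063], [0.284, 0.311, -0.907]]
force: [-1.1, 0.4, -1.8]
opening: 0.017
t 17.8167 in mouth mm [np.float64(-0.5), np.float64(0.0), np.float64(30.1)] tilt 0.23 turn 48.0 F(mx,y,ax) [-1.7, 0.6, -1.2] M [0.04, 0.26, 0.03] open 17.0 q [15. 48.  7.]
t: 18.32
tool_pos: [0.6059, -0.0167, 0.1677]
tool_rot: [[0.764, 0.491, 0.419], [0.516, -0.855, 0.061], [0.388, 0.169, -0.906]]
force: [-0.2, 1.9, -0.7]
opening: 0.0171
t 18.3167 in mouth mm [np.float64(-0.1), np.float64(-0.3), np.float64(30.6)] tilt 0.12 turn 23.8 F(mx,y,ax) [-0.2, 1.9, -0.7] M [-0.03, 0.24, 0.06] open 17.1 q [15. 48. 31.]
```

```bash
python3 -m crank '[{"rot":[1.7,0.2,-3.6],"dp":[0,0,0],"claw":-0.63},{"rot":[3.3,0.5,-7.3],"dp":[0,0,0],"claw":-0.63},{"rot":[5,0.7,-10.9],"dp":[0,0,0],"claw":-0.63},{"rot":[6.7,0.9,-14.5],"dp":[0,0,0],"claw":-0.63},{"rot":[8.4,1.2,-18.1],"dp":[0,0,0],"claw":-0.63},{"rot":[8.4,1.2,-18.1],"dp":[0,0,0],"claw":-0.63}]'; python3 - <<'E'
from h import *
tell();discs("pics/s18d.png",(-.007,-.019,-.0255))
E
```

```text
t: 18.82
tool_pos: [0.6061, -0.0166, 0.1679]
tool_rot: [[0.885, 0.202, 0.42], [0.194, -0.979, 0.062], [0.423, 0.027, -0.906]]
force: [-0.6, 0.1, -0.5]
opening: 0.0171
t 18.8167 in mouth mm [np.float64(0.2), np.float64(-0.2), np.float64(30.7)] tilt 0.16 turn 3.9 F(mx,y,ax) [-0.7, 0.1, -0.3] M [0.02, 0.21, 0.03] open 17.1 q [15. 48. 51.]
```

View pics/s18d.png

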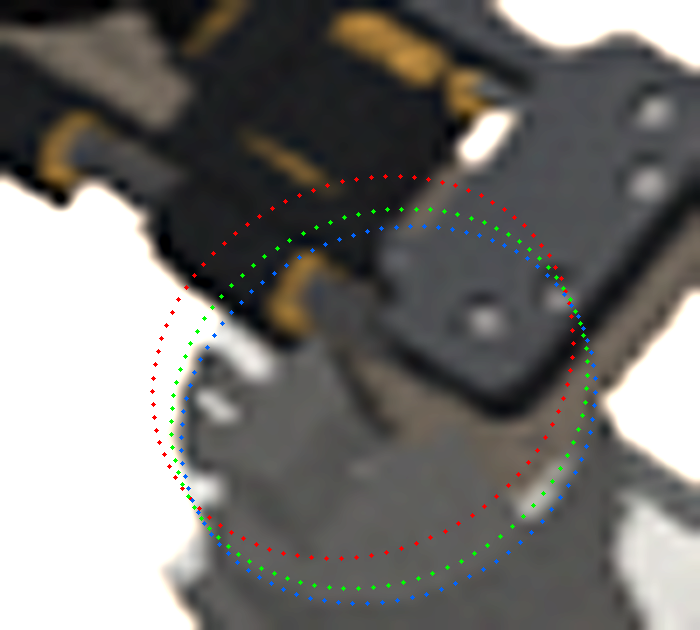

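```bash
python3 -m crank '[{"rot":[1.7,0.2,-3.6],"dp":[0,0,0],"claw":-0.63},{"rot":[3.3,0.5,-7.3],"dp":[0,0,0],"claw":-0.63},{"rot":[5,0.7,-10.9],"dp":[0,0,0],"claw":-0.63},{"rot":[5,0.7,-10.9],"dp":[0,0,0],"claw":-0.63}]'; python3 - <<'E'
from h import *
tell()
E
python3 -m crank '[{"rot":[1.7,0.2,-3.6],"dp":[0,0,0],"claw":-0.63},{"rot":[3.3,0.5,-7.3],"dp":[0,0,0],"claw":-0.63},{"rot":[3.3,0.5,-7.3],"dp":[0,0,0],"claw":-0.63}]'; python3 - <<'E'
from h import *
tell();discs("pics/s19d.png",(-.007,-.019,-.0255))
E
```

```text
t: 19.2
tool_pos: [0.606, -0.0166, 0.168]
tool_rot: [[0.907, 0.015, 0.42], [-0.012, -0.998, 0.061], [0.42, -0.06, -0.905]]
force: [0.3, -0.2, -0.1]
opening: 0.0174
t 19.2 in mouth mm [np.float64(0.2), np.float64(-0.2), np.float64(30.7)] tilt 0.16 turn -8.0 F(mx,y,ax) [0.2, -0.2, -0.2] M [-0.04, 0.2, -0.0] open 17.4 q [15. 48. 63.]
t: 19.45
tool_pos: [0.606, -0.0166, 0.1679]
tool_rot: [[0.901, -0.111, 0.42], [-0.15, -0.987, 0.06], [0.408, -0.117, -0.906]]
force: [1.0, -0.3, -0.1]
opening: 0.0166
t 19.45 in mouth mm [np.float64(0.2), np.float64(-0.2), np.float64(30.7)] tilt 0.11 turn -16.0 F(mx,y,ax) [0.8, -0.5, -0.5] M [0.05, 0.19, 0.02] open 16.6 q [15. 48. 71.]
```

View pics/s19d.png

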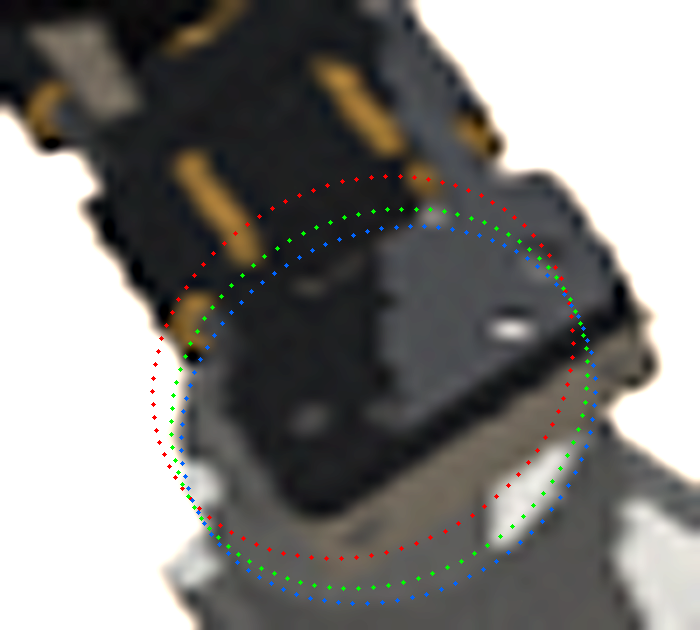

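```bash
python3 -m crank '[{"rot":[1.3,0.2,-2.7],"dp":[0,0,0],"claw":-0.63},{"rot":[2.5,0.4,-5.4],"dp":[0,0,0],"claw":-0.63},{"rot":[2.5,0.4,-5.4],"dp":[0,0,0],"claw":-0.63}]'; python3 - <<'E'
from h import *
tell()
E
python3 -m crank '[{"rot":[1.3,0.2,-2.7],"dp":[0,0,0],"claw":-0.63},{"rot":[2.5,0.4,-5.4],"dp":[0,0,0],"claw":-0.63},{"rot":[2.5,0.4,-5.4],"dp":[0,0,0],"claw":-0.63}]'; python3 - <<'E'
from h import *
tell()
E
```

```text
t: 19.75
tool_pos: [0.606, -0.0166, 0.1679]
tool_rot: [[0.885, -0.204, 0.419], [-0.251, -0.966, 0.06], [0.393, -0.158, -0.906]]
force: [0.9, -0.3, -0.3]
opening: 0.017
t 19.75 in mouth mm [np.float64(0.1), np.float64(-0.2), np.float64(30.7)] tilt 0.06 turn -21.9 F(mx,y,ax) [0.6, -0.4, -0.6] M [0.01, 0.21, -0.02] open 17.0 q [15. 48. 77.]
t: 20.0
tool_pos: [0.6064, -0.0167, 0.1683]
tool_rot: [[0.859, -0.294, 0.42], [-0.349, -0.935, 0.059], [0.375, -0.198, -0.906]]
force: [1.7, -0.8, 0.3]
opening: 0.0169
t 20.0 in mouth mm [np.float64(0.6), np.float64(-0.4), np.float64(30.9)] tilt 0.08 turn -27.8 F(mx,y,ax) [1.5, -1.0, -0.4] M [-0.08, -0.06, 0.05] open 16.9 q [15. 48. 83.]
```

```bash
python3 -m crank '[{"rot":[1.3,0.2,-2.7],"dp":[0,0,0],"claw":-0.63},{"rot":[2.1,0.3,-4.5],"dp":[0,0,0],"claw":-0.63},{"rot":[2.1,0.3,-4.5],"dp":[0,0,0],"claw":-0.63}]'; python3 - <<'E'
from h import *
tell()
E
python3 -m crank '[{"rot":[1.3,0.2,-2.7],"dp":[0,0,0],"claw":-0.63},{"rot":[2.1,0.3,-4.5],"dp":[0,0,0],"claw":-0.63},{"rot":[2.1,0.3,-4.5],"dp":[0,0,0],"claw":-0.63}]'; python3 - <<'E'
from h import *
tell();discs("pics/s20d.png",(-.007,-.019,-.0255),gain=2)
E
```

```text
t: 20.25
tool_pos: [0.6064, -0.0168, 0.1683]
tool_rot: [[0.831, -0.366, 0.42], [-0.427, -0.902, 0.059], [0.357, -0.228, -0.906]]
force: [1.8, -0.6, -0.4]
opening: 0.017
t 20.25 in mouth mm [np.float64(0.6), np.float64(-0.4), np.float64(30.9)] tilt 0.07 turn -32.6 F(mx,y,ax) [1.4, -0.8, -1.1] M [-0.06, -0.22, 0.72] open 17.0 q [15. 48. 88.]
t: 20.5
tool_pos: [0.6064, -0.0169, 0.1683]
tool_rot: [[0.796, -0.435, 0.42], [-0.503, -0.862, 0.059], [0.336, -0.258, -0.906]]
force: [3.0, -0.2, -1.0]
opening: 0.018
t 20.5 in mouth mm [np.float64(0.6), np.float64(-0.5), np.float64(31.0)] tilt 0.07 turn -37.6 F(mx,y,ax) [2.2, -0.6, -2.1] M [-0.1, -0.31, 1.36] open 18.0 q [15. 48. 93.]
```

View pics/s20d.png

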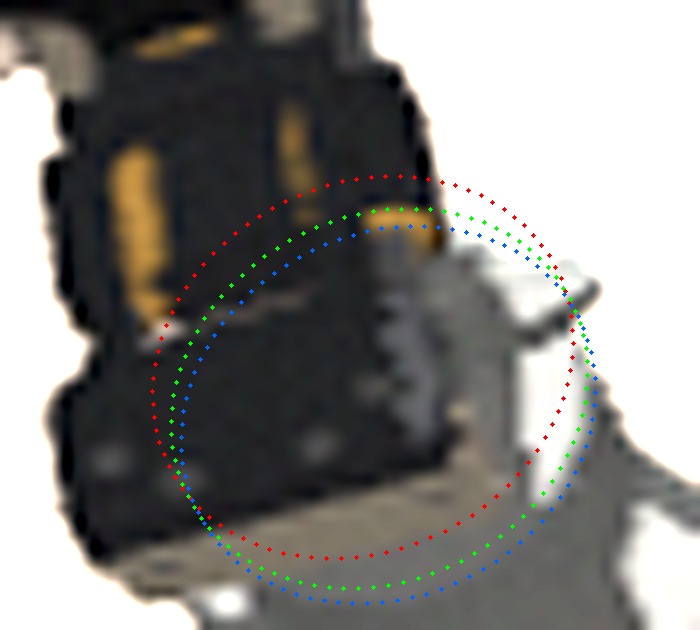

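Moment about the axis rose to 1.4 N·m, so this should be the end wall. Backing off, opening and retreating to check.

```bash
python3 -m crank '[{"rot":[-2.9,-0.4,6.3],"dp":[0,0,0],"claw":-0.63},{"rot":[-2.9,-0.4,6.3],"dp":[0,0,0],"claw":-0.4},{"rot":[-2.9,-0.4,6.3],"dp":[0,0,0],"claw":0.2},{"rot":[-2.9,-0.4,6.3],"dp":[0,0,0],"claw":0.2},{"rot":[-2.9,-0.4,6.3],"dp":[0,0,0],"claw":0.2},{"rot":[-2.9,-0.4,6.3],"dp":[0,0,0],"claw":0.2},{"rot":[-2.9,-0.4,6.3],"dp":[-8.4,-1.2,18.1],"claw":0.2},{"rot":[-2.9,-0.4,6.3],"dp":[-16.8,-2.4,36.2],"claw":0.2},{"rot":[-2.9,-0.4,6.3],"dp":[-33.6,-4.8,72.4],"claw":0.2},{"rot":[-2.9,-0.4,6.3],"dp":[-50.4,-7.2,108.6],"claw":0.2},{"rot":[-2.9,-0.4,6.3],"dp":[-75,-11,125],"claw":0.2},{"rot":[-2.9,-0.4,6.3],"dp":[-100,-15,140],"claw":0.2},{"rot":[-2.9,-0.4,6.3],"dp":[-130,-20,150],"claw":0.2},{"rot":[-2.9,-0.4,6.3],"dp":[-160,-25,150],"claw":0.2},{"rot":[-2.9,-0.4,6.3],"dp":[-160,-25,150],"claw":0.2}]'; python3 - <<'E'
from h import *
tell();discs("pics/s21d.png",(-.007,-.019,-.0255)); s=cam("side");crop(s,262,155,50,45,14,"pics/s21.png",1.7)
t=cam("top");crop(t,235,125,60,50,12,"pics/t21.png",1.9)
E
```

```text
t: 21.8
tool_pos: [0.4436, -0.0422, 0.3194]
tool_rot: [[0.84, -0.342, 0.421], [-0.401, -0.914, 0.057], [0.365, -0.217, -0.905]]
force: [0.7, 0.2, 0.3]
opening: 0.055
t 21.8 in mouth mm [np.float64(-84.8), np.float64(-2.8), np.float64(237.5)] tilt 0.2 turn -31.0 F(mx,y,ax) [0.8, 0.1, -0.0] M [0.01, 0.22, 0.01] open 55.0 q [17. 77. 78.]
```

View pics/s21d.png

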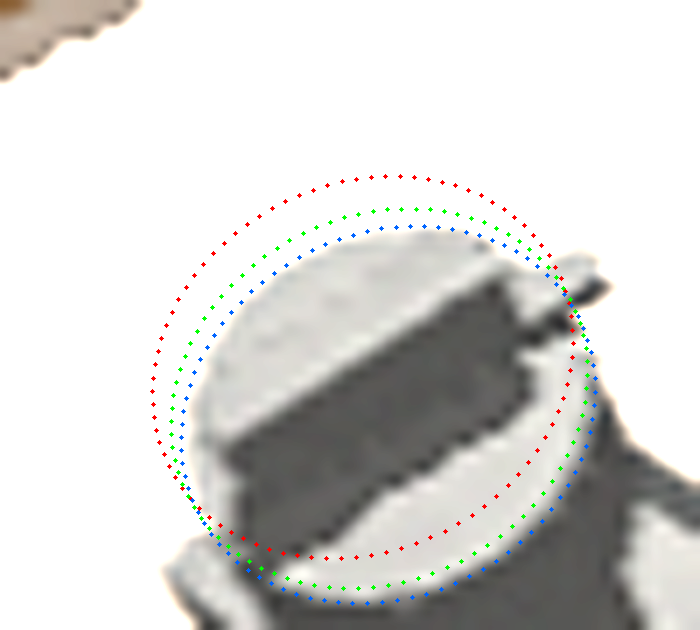

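View pics/t21.png

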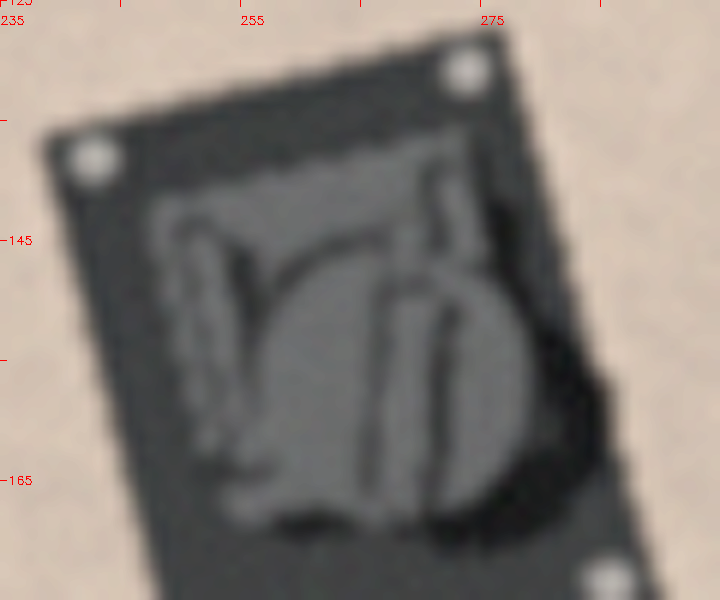

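```bash
python3 - <<'E'
from h import *
s=cam("side");t=cam("top")
def onpl(c,uv,o):
    P=MOUTH+AX*o; d=ray(c,[uv])[0]; return c["C"]+d*((P-c["C"])@AX/(d@AX))
f=lambda x0,y0,k,p:(x0+(p[0]+.5)/k-.5,y0+(p[1]+.5)/k-.5)
for o in(.0165,.0225):
  q=onpl(s,f(262,155,14,(600,272)),o)-MOUTH; print("ptr side",o,(q@MX*1e3).round(1),(q@ey*1e3).round(1),np.degrees(np.arctan2(q@ey,q@MX)).round(1))
# bar top faces: edge lines; shaded side upper edge in side view
  b=[onpl(s,f(262,155,14,p),o+.03) for p in((232,448),(492,275))]; d=b[1]-b[0]; print("bar edge",np.degrees(np.arctan2(d@ey,d@MX)).round(1),np.linalg.norm(d))
# disc centre from circle-edge points in each view, triangulated
for k,c,pts in(("side",s,[f(262,155,14,p) for p in((350,605),(450,585),(540,520),(588,430),(425,232),(330,255),(255,320),(200,400))]),("top",t,[f(235,125,12,p) for p in((262,345),(290,280),(330,252),(500,285),(528,350),(525,420),(490,485),(260,400))])):
  for o in(.0165,.0195,.0225):
    Q=np.array([onpl(c,p,o)-MOUTH for p in pts]);E=np.c_[Q@MX,Q@ey]
    A=np.c_[2*E,np.ones(len(E))];z=np.linalg.lstsq(A,(E**2).sum(1),rcond=None)[0];print(k,o,"centre mm",(z[:2]*1e3).round(1),"R",(np.sqrt(z[2]+z[0]**2+z[1]**2)*1e3).round(1))
E
```

```text
ptr side 0.0165 43.3 -13.2 -17.0
bar edge -15.8 0.05531611759898503
ptr side 0.0225 41.5 -16.6 -21.8
bar edge -15.8 0.054887480384956486
side 0.0165 centre mm [-1.4 -1.8] R 37.5
side 0.0195 centre mm [-2.1 -3.5] R 37.3
side 0.0225 centre mm [-2.8 -5.2] R 37.2
top 0.0165 centre mm [ 0.2 -1.4] R 39.1
top 0.0195 centre mm [ 0.7 -1.2] R 39.0
top 0.0225 centre mm [ 1.1 -0.9] R 38.9
```

Height is home: side and top agree best at about 25.5 mm below the mouth. The pointer reads about -16 to -17°, so I'll regrip once and confirm it's against the end wall.

```bash
python3 -m crank '[{"rot":[0,0,0],"dp":[10,2,10],"claw":-0.1},{"rot":[0,0,0],"dp":[10,2,10],"claw":-0.1},{"rot":[0,0,0],"dp":[10,2,10],"claw":-0.1}]';python3 - <<'E'
from h import *
tell()
th=np.radians(-18);X=np.cos(th)*MX+np.sin(th)*ey;Z=-AX;R=np.c_[X,np.cross(Z,X),Z]
for h in(.09,.022): delta(MOUTH+AX*h-.0007*MX-.001*ey,R)
E
```

```text
t: 22.3
tool_pos: [0.4564, -0.0391, 0.3274]
tool_rot: [[0.843, -0.34, 0.417], [-0.399, -0.915, 0.062], [0.36, -0.219, -0.907]]
force: [0.2, -0.5, -0.4]
opening: 0.0417
t 22.3 in mouth mm [np.float64(-69.6), np.float64(-1.5), np.float64(239.2)] tilt 0.18 turn -30.9 F(mx,y,ax) [-0.0, -0.5, -0.4] M [0.11, 0.25, -0.01] open 41.7 q [16. 77. 80.]
 rot [-5.52 -0.88 11.62] dp [ 124.2   18.1 -106.1]
 rot [-5.52 -0.88 11.62] dp [ 152.7   22.1 -167.8]
```

```bash
python3 -m crank '[{"rot":[-2.7,-0.4,5.8],"dp":[28,4,-24],"claw":-0.1},{"rot":[-5.5,-0.9,11.6],"dp":[56,8,-48],"claw":-0.1},{"rot":[-5.5,-0.9,11.6],"dp":[84,12,-72],"claw":-0.1},{"rot":[-5.5,-0.9,11.6],"dp":[110,16,-94],"claw":-0.1},{"rot":[-5.5,-0.9,11.6],"dp":[124.2,18.1,-106.1],"claw":-0.1},{"rot":[-5.5,-0.9,11.6],"dp":[124.2,18.1,-106.1],"claw":-0.1},{"rot":[-5.5,-0.9,11.6],"dp":[124.2,18.1,-106.1],"claw":-0.1},{"rot":[-5.5,-0.9,11.6],"dp":[124.2,18.1,-106.1],"claw":-0.1}]'
python3 - <<'E'
from h import *
tell()
th=np.radians(-18);X=np.cos(th)*MX+np.sin(th)*ey;Z=-AX;R=np.c_[X,np.cross(Z,X),Z]
delta(MOUTH+AX*.023-.0007*MX-.001*ey,R); print(r.sense()["joint_vel"].round(1))
E
```

```text
t: 22.97
tool_pos: [0.5799, -0.0215, 0.2223]
tool_rot: [[0.896, -0.145, 0.421], [-0.186, -0.981, 0.058], [0.404, -0.131, -0.905]]
force: [0.1, 0.3, 0.1]
opening: 0.0414
t 22.9667 in mouth mm [np.float64(-1.0), np.float64(-1.4), np.float64(91.2)] tilt 0.14 turn -18.1 F(mx,y,ax) [0.1, 0.3, 0.1] M [0.08, 0.19, -0.0] open 41.4 q [14. 55. 73.]
 rot [0.01 0.13 0.09] dp [ 28.7   4.5 -61.7]
[-0.5 -1.5 -0.2  0.1 -0.3  0.2]
```

```bash
python3 -m crank '[{"rot":[0,0.1,0.1],"dp":[8,1.2,-17],"claw":-0.1},{"rot":[0,0.1,0.1],"dp":[16,2.4,-34],"claw":-0.1},{"rot":[0,0.1,0.1],"dp":[23,3.5,-49],"claw":-0.1},{"rot":[0,0.1,0.1],"dp":[28.7,4.5,-61],"claw":-0.1},{"rot":[0,0.1,0.1],"dp":[28.7,4.5,-61],"claw":-0.1},{"rot":[0,0.1,0.1],"dp":[28.7,4.5,-61],"claw":-0.1}]'
python3 - <<'E'
from h import *
tell()
E
python3 -m crank '[{"rot":[0,0,0],"dp":[0,0,0],"claw":-0.63},{"rot":[0,0,0],"dp":[0,0,0],"claw":-0.63},{"rot":[0,0,0],"dp":[0,0,0],"claw":-0.63},{"rot":[0,0,0],"dp":[0,0,0],"claw":-0.63},{"rot":[0,0,0],"dp":[0,0,0],"claw":-0.63},{"rot":[0,0,0],"dp":[0,0,0],"claw":-0.63}]'
python3 - <<'E'
from h import *
tell()
E
```

```text
t: 23.47
tool_pos: [0.6086, -0.0172, 0.1617]
tool_rot: [[0.896, -0.144, 0.419], [-0.185, -0.981, 0.059], [0.403, -0.13, -0.906]]
force: [-0.1, -0.6, 1.0]
opening: 0.0413
t 23.4667 in mouth mm [np.float64(-0.2), np.float64(-1.2), np.float64(24.1)] tilt 0.06 turn -18.0 F(mx,y,ax) [0.3, -0.6, 1.0] M [0.0, 0.23, -0.02] open 41.3 q [15. 47. 73.]
t: 23.97
tool_pos: [0.6088, -0.0169, 0.161]
tool_rot: [[0.897, -0.144, 0.419], [-0.185, -0.981, 0.059], [0.402, -0.131, -0.906]]
force: [0.6, 0.1, 0.2]
opening: 0.0168
t 23.9667 in mouth mm [np.float64(-0.3), np.float64(-0.9), np.float64(23.3)] tilt 0.03 turn -18.0 F(mx,y,ax) [0.6, -0.0, -0.1] M [-0.01, 0.17, -0.04] open 16.8 q [15. 47. 73.]
```

```bash
python3 -m crank '[{"rot":[1.7,0.2,-3.6],"dp":[0,0,0],"claw":-0.63},{"rot":[2.5,0.4,-5.4],"dp":[0,0,0],"claw":-0.63},{"rot":[2.5,0.4,-5.4],"dp":[0,0,0],"claw":-0.63}]'
python3 - <<'E'
from h import *
tell()
E
python3 -m crank '[{"rot":[1.7,0.2,-3.6],"dp":[0,0,0],"claw":-0.63},{"rot":[1.7,0.2,-3.6],"dp":[0,0,0],"claw":-0.63}]'
python3 - <<'E'
from h import *
tell()
E
python3 -m crank '[{"rot":[1.7,0.2,-3.6],"dp":[0,0,0],"claw":-0.63},{"rot":[1.7,0.2,-3.6],"dp":[0,0,0],"claw":-0.63}]'
python3 - <<'E'
from h import *
tell()
E
```

```text
t: 24.22
tool_pos: [0.6088, -0.0168, 0.1607]
tool_rot: [[0.877, -0.237, 0.418], [-0.287, -0.956, 0.06], [0.385, -0.172, -0.907]]
force: [-0.6, -0.3, -0.1]
opening: 0.017
t 24.2167 in mouth mm [np.float64(-0.4), np.float64(-0.7), np.float64(23.0)] tilt 0.05 turn -24.0 F(mx,y,ax) [-0.6, -0.2, 0.2] M [0.12, 0.22, -0.08] open 17.0 q [15. 47. 79.]
t: 24.38
tool_pos: [0.6088, -0.0167, 0.1607]
tool_rot: [[0.858, -0.297, 0.418], [-0.352, -0.934, 0.06], [0.373, -0.199, -0.906]]
force: [0.1, 0.9, -0.1]
opening: 0.0171
t 24.3833 in mouth mm [np.float64(-0.4), np.float64(-0.7), np.float64(23.0)] tilt 0.06 turn -28.0 F(mx,y,ax) [0.2, 0.9, -0.2] M [0.27, 0.12, 0.12] open 17.1 q [15. 47. 83.]
t: 24.55
tool_pos: [0.6088, -0.0167, 0.1607]
tool_rot: [[0.837, -0.353, 0.419], [-0.414, -0.908, 0.061], [0.359, -0.224, -0.906]]
force: [1.0, 1.9, -0.8]
opening: 0.017
t 24.55 in mouth mm [np.float64(-0.4), np.float64(-0.7), np.float64(23.0)] tilt 0.09 turn -31.8 F(mx,y,ax) [0.8, 1.7, -1.3] M [0.41, -0.08, 0.74] open 17.0 q [15. 47. 87.]
```

Torque rises at the same angle as before (-28 to -32°), so it is a hard wall and the cap hasn't moved. I'll back off, then touch the cap's top lightly with the fingertips to check its height.

```bash
python3 -m crank '[{"rot":[-2.9,-0.4,6.3],"dp":[0,0,0],"claw":-0.6},{"rot":[-4,-0.6,8.7],"dp":[1,0.2,-2.5],"claw":-0.6},{"rot":[-4,-0.6,8.7],"dp":[2,0.3,-4.4],"claw":-0.6},{"rot":[-4,-0.6,8.7],"dp":[2,0.3,-4.4],"claw":-0.6},{"rot":[-4,-0.6,8.7],"dp":[2,0.3,-4.4],"claw":-0.6}]'
python3 - <<'E'
from h import *
tell()
E
python3 -m crank '[{"rot":[0,0,0],"dp":[0.4,0.1,-0.9],"claw":-0.6},{"rot":[0,0,0],"dp":[0.4,0.1,-0.9],"claw":-0.6},{"rot":[0,0,0],"dp":[0.4,0.1,-0.9],"claw":-0.6}]'
python3 - <<'E'
from h import *
tell()
E
```

```text
t: 24.97
tool_pos: [0.6107, -0.0167, 0.1561]
tool_rot: [[0.883, -0.211, 0.419], [-0.259, -0.964, 0.061], [0.391, -0.162, -0.906]]
force: [-0.8, -0.5, -0.5]
opening: 0.0185
t 24.9667 in mouth mm [np.float64(-0.7), np.float64(-0.9), np.float64(18.0)] tilt 0.11 turn -22.4 F(mx,y,ax) [-1.0, -0.4, -0.1] M [0.04, 0.15, -0.02] open 18.5 q [15. 47. 77.]
t: 25.22
tool_pos: [0.6112, -0.0165, 0.1554]
tool_rot: [[0.883, -0.211, 0.419], [-0.259, -0.964, 0.061], [0.391, -0.162, -0.906]]
force: [0.6, -0.5, 0.0]
opening: 0.0183
t 25.2167 in mouth mm [np.float64(-0.5), np.float64(-0.9), np.float64(17.2)] tilt 0.11 turn -22.4 F(mx,y,ax) [0.5, -0.6, -0.2] M [0.02, 0.15, -0.05] open 18.3 q [15. 47. 77.]
```

```bash
python3 -m crank '[{"rot":[0,0,0],"dp":[0.3,0.1,-0.7],"claw":-0.6},{"rot":[0,0,0],"dp":[0.3,0.1,-0.7],"claw":-0.6},{"rot":[0,0,0],"dp":[0.3,0.1,-0.7],"claw":-0.6}]'
python3 - <<'E'
from h import *
tell()
E
python3 -m crank '[{"rot":[0,0,0],"dp":[0.3,0.1,-0.7],"claw":-0.6},{"rot":[0,0,0],"dp":[0.3,0.1,-0.7],"claw":-0.6},{"rot":[0,0,0],"dp":[0.3,0.1,-0.7],"claw":-0.6}]'
python3 - <<'E'
from h import *
tell()
E
```

```text
t: 25.47
tool_pos: [0.6116, -0.0165, 0.1553]
tool_rot: [[0.883, -0.21, 0.42], [-0.259, -0.964, 0.061], [0.392, -0.162, -0.906]]
force: [-4.8, -1.0, 5.9]
opening: 0.0183
t 25.4667 in mouth mm [np.float64(-0.2), np.float64(-0.9), np.float64(17.0)] tilt 0.11 turn -22.3 F(mx,y,ax) [-1.9, -0.3, 7.4] M [0.18, 0.65, -0.05] open 18.3 q [15. 47. 77.]
t: 25.72
tool_pos: [0.6117, -0.0165, 0.1552]
tool_rot: [[0.883, -0.21, 0.419], [-0.258, -0.964, 0.061], [0.391, -0.162, -0.906]]
force: [-10.2, -0.3, 12.0]
opening: 0.018
t 25.7167 in mouth mm [np.float64(-0.0), np.float64(-0.9), np.float64(16.8)] tilt 0.1 turn -22.3 F(mx,y,ax) [-4.1, 1.2, 15.2] M [0.18, 1.13, -0.08] open 18.0 q [15. 47. 77.]
```

The fingertips touch the top at 17.0 mm, against 16.5 for home with about 0.3 mm of bias from the first contact. The cap is home, so I'm releasing and retreating.

```bash
python3 -m crank '[{"rot":[0,0,0],"dp":[-1.7,-0.2,3.6],"claw":-0.6},{"rot":[0,0,0],"dp":[-1.7,-0.2,3.6],"claw":0},{"rot":[0,0,0],"dp":[-1.7,-0.2,3.6],"claw":0},{"rot":[0,0,0],"dp":[-1.7,-0.2,3.6],"claw":0},{"rot":[0,0,0],"dp":[-1.7,-0.2,3.6],"claw":0},{"rot":[0,0,0],"dp":[-1.7,-0.2,3.6],"claw":0},{"rot":[0,0,0],"dp":[-8.4,-1.2,18.1],"claw":0},{"rot":[0,0,0],"dp":[-16.8,-2.4,36.2],"claw":0},{"rot":[0,0,0],"dp":[-33.6,-4.8,72.4],"claw":0},{"rot":[0,0,0],"dp":[-50.4,-7.2,108.6],"claw":0},{"rot":[0,0,0],"dp":[-80,-11,130],"claw":0},{"rot":[0,0,0],"dp":[-115,-15,145],"claw":0},{"rot":[0,0,0],"dp":[-150,-20,150],"claw":0},{"rot":[0,0,0],"dp":[-150,-20,150],"claw":0},{"rot":[0,0,0],"dp":[-150,-20,150],"claw":0},{"rot":[0,0,0],"dp":[-150,-20,150],"claw":0}]'
python3 - <<'E'
from h import *
tell();discs("pics/s22d.png",(-.007,-.019,-.0255)); t=cam("top");s=cam("side")
cv2.imwrite("pics/t22.png",cv2.resize(t["bgr"],(768,576)))
cv2.imwrite("pics/s22.png",cv2.resize(s["bgr"],(768,576)))
E
```

```text
t: 27.05
tool_pos: [0.462, -0.0364, 0.3038]
tool_rot: [[0.883, -0.211, 0.42], [-0.259, -0.964, 0.061], [0.392, -0.163, -0.906]]
force: [-0.2, -0.5, 0.1]
opening: 0.0459
t 27.05 in mouth mm [np.float64(-74.1), np.float64(0.4), np.float64(215.3)] tilt 0.12 turn -22.4 F(mx,y,ax) [-0.2, -0.5, 0.2] M [0.09, 0.21, -0.05] open 45.9 q [16. 73. 71.]
```

View pics/s22d.png

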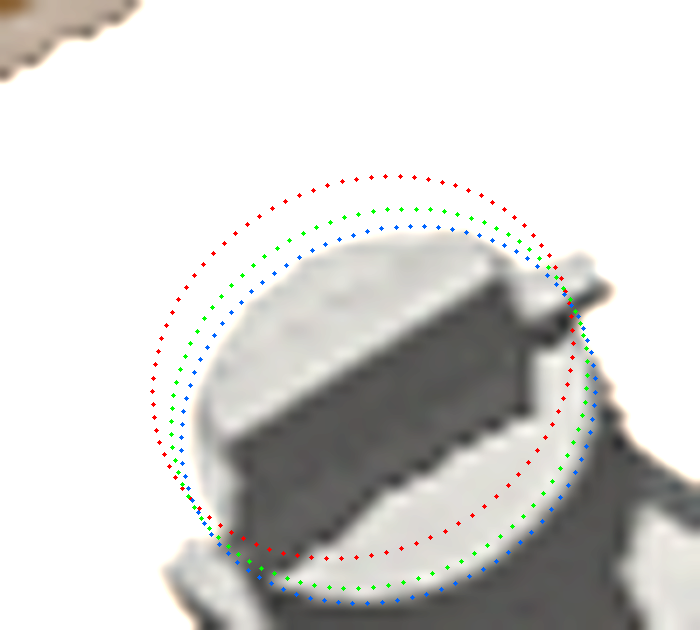

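View pics/t22.png

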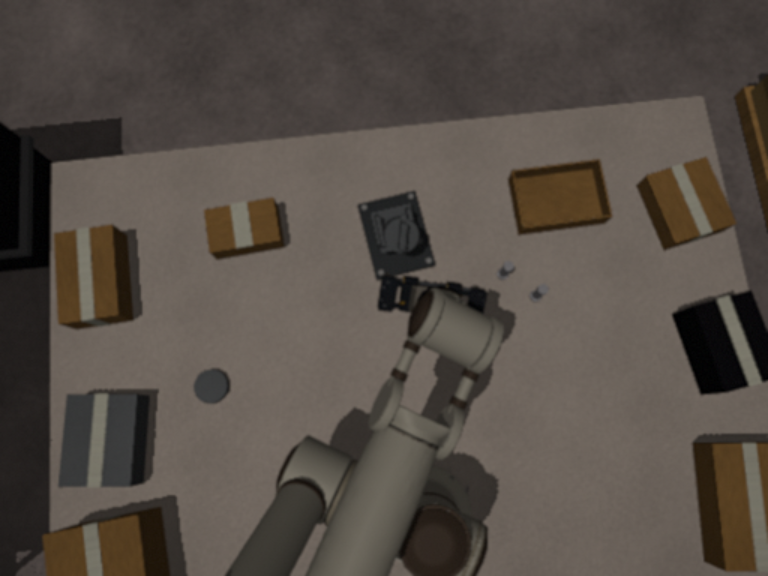

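View pics/s22.png

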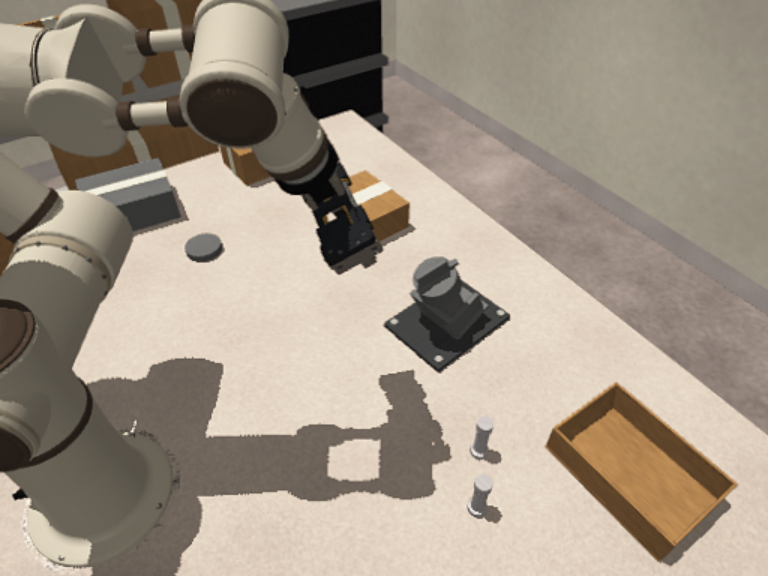

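The cap sits at the home level (blue ring) at side pixel (437,278). The pointer is unmoved after the second tightening. Carton, tray, slip lid and look-alikes are where they started, and the robot is clear. Handing in.

```bash
python3 - <<'E'
from workcell import r
print(r.sign_off())
E
```

```text
the job is handed in; nothing more can be done
None
```

I put the spindle foot first into the leaning tube and screwed the cap home over it, then handed the job in. The clock stood at about 27 s of the 67 allowed, and the arm was clear of everything.

- **Spindle:** I gripped it by the knob and let it go with the foot just above the tube's floor. Its top then measured 8.0 mm above the mouth from the two camera views, exactly the home value.
- **Cap placed:** It touched the thread ridges where expected, within about 0.3 mm, with the pointer up the slope. With the grip loosened it turned backward and dropped 12 mm somewhere between 40° and 48° of tool turn. The bar was loose between the fingers, so the cap's own angle is less certain.
- **Cap home:** I screwed it forward until the turning moment rose to about 1.4 N m, well above the 0.5 N m it takes to turn.
    - **Regrip:** Gripping it again gave the same hard stop at the same angle.
    - **Height:** A light touch with the fingertips found the cap's top 17.0 mm above the mouth, against 16.5 mm for fully home.
- **Disagreement:** The side view put the pointer at roughly -16° to -17°. My estimate from the finger angle and the slack in the grip was about -18° to -24°. I put that down to image resolution and the loose grip, since the height and the hard stop both agree with home.
- **Everything else:** In the last pictures the carton, the tray, the flat lid and the two small look-alikes looked unmoved. The highest force I read was about 16 N, when touching the cap's top.

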